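Dock the stray cutter and reset the tripped cutting-table breaker

TASK

The cutting table's breaker has tripped, and the cordless cutter has been left jammed against it, under its handle. First set the cutter down gently in its charging cradle, head inside the guard and without dropping it, and let go; then reset the breaker by pushing the handle fully down to its off stop, and then throw it fully up to its on stop. Do not put the power on while the cutter is out of its cradle, and leave the other things on the table where they are.

Things in the scene. Friction and masses are not known exactly. Their poses are not given: they have to be found in the camera images.
- breaker: Fixed grey sheet-steel breaker box standing on the table at the left, 110 (x) x 84 (y) x 200 mm high. Origin: centre of its underside. Its door faces its own -x. A dark mechanism plate on its -y side (8 mm thick, outer face at y = -50 mm) carries the operating handle.
- lever (a joint): Angle of the breaker's stiff handle (rad) about a level axis along the box's y, through lever_pivot. -0.65: down against its stop, off; +0.65: up against its stop, on. It starts tripped, part-way between, within 0.15 of level (0). It stays where it is left; moving it takes about 6 N at the grip. Off and on count as full within 0.05 of the stop.
- lever_pivot (a point): Pivot of the handle: 35 mm towards the door side (-x), 60 mm out on the -y side and 105 mm above the breaker's origin. The handle reaches from here over the front, in the box's -x direction when level: 145 mm long in all.
- lever_grip (a point): Point on the axis of the handle's black round grip, 130 mm from the pivot (moves with the handle, 26 mm above the table when off). The grip is 22 mm thick, from 58 to 145 mm from the pivot; it can be pinched across the box's y direction from above or pushed. The first 58 mm are a flat steel arm 16 mm high.
- cutter: Loose cordless rotary hand cutter, 220 mm long, about 0.36 kg, lying flat. Origin: mid-length, on the underside; +x to the head, z up. Grey handle with dark grooves: x -110 to +30 mm, 48 wide, 52 high. Starts along the breaker's door, its handle under the breaker's handle and 5 to 14 mm from the door, too near for a finger; only the head stands out past the box's side.
- cutter_nose (a point): Front end of the cutter's aluminium head, 110 mm ahead of the cutter's origin and 20 mm up. The head is 34 mm wide and 42 mm high from x +30 to +95 mm, then comes a small foot and blade. The cutter's centre of mass lies about at x -4 mm.
- cradle: Fixed black charging cradle at the right, base 250 x 86 x 8 mm. Origin: centre of its underside; the docked cutter lies on the base (8 mm up), its origin and axes over the cradle's, head to +x. Rear stop 30 mm high, inner face at x -117 mm; corner blocks 24 mm high, 62 mm apart, at x -90 to -106 mm. The sides by the handle are free.
- cradle_guard (a point): Middle of the cradle's blade guard, on the base at x +81 mm: two cheeks from x +42 to +120 mm, 46 mm apart inside, 60 mm high plus lips flared outward to 72 mm, closed in front (inner face at x +117 mm). No fingers fit inside beside the head: lower the cutter in by its handle.
- cone_a: Bystander, loose: cone of pale thread, base 72 mm across, 150 mm high. Origin under its centre.
- cone_b: Bystander, loose: cone of dark thread, base 72 mm across, 150 mm high. Origin under its centre.
- pen_pot: Bystander, loose: white pot of pens, 72 mm across, 100 mm high, pens up to 156 mm high and leaning up to 30 mm from its centre. Origin under its centre.
- weight_a: Bystander, loose: round steel pattern weight, 72 mm across, 44 mm high, in front of the breaker. Origin under its centre.
- weight_b: Bystander, loose: round steel pattern weight, 72 mm across, 44 mm high. Origin under its centre.
- tin: Bystander, loose: round pin tin, 68 mm across, 50 mm high. Origin under its centre.
- clapper: Bystander, loose: beech tailor's clapper, 170 (x) x 56 (y) x 44 mm high. Origin under its centre.

How it is judged:
By the outcome, as a careful person would: the job done as asked, in the order asked, and still so for the second after the job is handed in, with the robot touching nothing.
It also fails if it takes over 70 s, if anything falls off the work surface, if the arm or the gripper's body presses on something with over 40 N, if the wrist force passes 120 N, or if a joint passes its speed limit or range.

ROBOT

A 6-joint arm with a two-finger parallel gripper is mounted at the origin on the work surface. World frame = base frame: x ahead of the robot, y to its left, z up, the work surface at z = 0. Lengths are in m, angles in rad, forces in N, time in s.
With the tool pointing down it reaches from about 0.25 to 0.8 m from the base axis. Payload 8.5 kg.
Tool frame: the origin (TCP) lies on the centre line of the jaws, within the pads' length; the fingertips stand 17 mm ahead of it and the grasp point (between the pads) lies 2 mm behind it (arm.nose_length is the distance from the TCP to the fingertips, in m); z points along the fingers, y is the line along which they close (so a half turn about z gives the same grasp; the last joint's range is limited). The gripper opens to 85 mm and grips with 20 to 120 N. Pads are 22 mm wide; open, the fingers measure 114 mm over their backs; the gripper's body (76 mm by 85 mm) begins 54 mm behind the grasp point. The pads swing forward as they close: fully open they stand 13 mm farther back than shut.
Start: joints at [1.203, 0.238, -0.013, 1.319, 0, 1.571], TCP at [0.189, 0.49, 0.218] pointing down, gripper open.
Joint ranges: [-2.66, 2.66], [-1.03, 1.9], [-1.14, 1.46], [-1.82, 2.27], [-1.45, 1.34], [-3.14, 3.14]. Speed limits (rad/s): [2.22, 2.22, 2.79, 3.14, 3.14, 3.14].

INTERFACE

Orientations are given as [roll, pitch, yaw] about the fixed x, y, z axes, in that order (R = Rz(yaw) Ry(pitch) Rx(roll)).
In Python, from station import monitor, optics, ticket, find_in, arm gives the robot as it stands.
- The arm moves only by the tool arm_command, never from a script. Its argument "targets" is a list of rows, each an object of numbers: "ax", "ay", "az": the turn, a rotation vector about the tool's x, y, z in rad; "x", "y", "z": the shift along the tool's x, y, z in m; "jaw": the opening, from 0 (shut) to 1 (fully open). A call has 1 to 8 rows; each row shifts and turns the commanded pose from where the row before left it, along the tool's axes as they then stand; what a row does not reach is not made up. A row lasts 1/8 s, in which the tool goes at most 62.5 mm and 10.7 degrees, less where a joint would pass 70% of its speed; a pose out of reach is approached as far as the arm can. A call with a gripper value outside its range is refused whole. The fingers move at their own pace and stop on an object; the grip force is fixed at half the most. Time passes only in rows, so rows that do not move let the fingers close. It gives the time, the measured TCP pose, the force, the opening and the grip force at its end, in the units of the state.
- monitor.sense(): the state, without advancing time (a new reading comes with each control period).
- optics.grab_frame(name): name is "scene" or "top" or "wrist"; returns a dict with "image" (480x640x3 uint8, red, green, blue), "depth" (480x640 float32, m along the optical axis (not along the pixel's ray), 0 where there is no reading), "fx", "fy", "cx", "cy" (pixels), "position" and "orientation" of the camera in the world; the wrist camera has in their place "hand_eye" (4x4, takes a point from camera to tool coordinates, whose origin is the TCP and whose axes are the flange's). Camera axes: x right, y down, z forward; pixel columns grow to the right and rows downward; lengths in m; the calibration is good to about 2 mm. A picture is of the moment at which its call begins: read the wrist's pose just before it.
- ticket.sign_off(): hands the job in; it is judged then, once.
Trained networks look in a picture, given as the dict that the camera call returned (one of the last four; its "shot" number tells which), for a name from the list of things; names that differ only in an ending like _2 or _b are one class to them, and where a whole thing is asked for, a point or a joint stands for the part that bears it (a point fixed in the world has none). Each returns a list of dicts, best first, with "score" (0 to 1); they miss things now and then, are a little off and sometimes report something else, mostly with a low value. They report only what shows in the picture. A call takes as long as a camera call.
- find_in(picture, label): "extent" ([centre column, centre row, width, height] in pixels, round what is visible of it).
The state is a dict: "time_s": time; "joint_positions": joint angles; "qd": joint speeds; "joint_efforts": joint torques, N m; "position": TCP position; "ee_rot": TCP orientation; "ft_force": force on the tool from outside, world axes, zero at the start; "torque": the same for the moment, N m; "width": finger opening in m; "gripper_force": force on a finger pad.
Only numpy, scipy, OpenCV 4.12 (cv2) and the standard library are available. Lean on these libraries where they do the work, as an engineer would, in place of code of your own. Each camera call takes 0.05 s, during which the arm holds its last target. There are 200 camera calls.

## Working session

There is one attempt and no reset: what is moved stays moved. The work goes in short steps, Python scripts to look and compute and a tool call to move; the robot and the scene stay as the last step left them, time stands still between calls to the robot, and variables do not carry over. Pictures are saved under pics/ and viewed, at most 10 in all, crops included, and the job is handed in when it is done.

Besides the shell and the picture viewer there is one more tool, called after ">>>" as name(argument=value, ...) on one line, values as JSON. arm_command: Moves the arm, as the interface text tells. Its arguments: {"type":"object","properties":{"targets":{"type":"array","items":{"type":"object","properties":{"ax":{"type":"number"},"ay":{"type":"number"},"az":{"type":"number"},"x":{"type":"number"},"y":{"type":"number"},"z":{"type":"number"},"jaw":{"type":"number"}}}}},"required":["targets"]}

```bash
mkdir -p pics; ls; cat > h.py <<'E'
import numpy as np, cv2
from scipy.spatial.transform import Rotation as R
from station import monitor, optics, ticket, find_in, arm
def rot(o):
    o=np.array(o,float)
    return o if o.shape==(3,3) else R.from_euler('xyz',o).as_matrix()
def cloud(p,s=None):
    d=p['depth'];v,u=np.mgrid[:480,:640]
    c=np.stack([(u-p['cx'])/p['fx']*d,(v-p['cy'])/p['fy']*d,d],-1)
    if 'hand_eye' in p:
        H=np.array(p['hand_eye']);c=c@H[:3,:3].T+H[:3,3]
        w=c@rot(s['ee_rot']).T+np.array(s['position'])
    else: w=c@rot(p['orientation']).T+np.array(p['position'])
    w[d<=0]=np.nan
    return w
def save(p,n): cv2.imwrite('pics/'+n,p['image'][:,:,::-1])
E
python3 - <<'E'
from h import *
s=monitor.sense();print(s['position'],s['ee_rot'],s['ft_force'],s['width'])
ims=[]
for n in('top','scene'):
    p=optics.grab_frame(n);save(p,n+'0.png');print(n,p['position'],p['orientation'],p['fx'])
    w=cloud(p);np.savez(n+'0.npz',w=w,im=p['image'])
    for l in ['breaker','lever','cutter','cutter_nose','cradle','cradle_guard','cone_a','pen_pot','weight_a','tin','clapper']:
        for f in find_in(p,l)[:2]:
            c,r,a,b=f['extent'];q=w[int(min(479,max(0,r))),int(min(639,max(0,c)))]
            print(l,round(f['score'],2),np.round(f['extent']),np.round(q,3))
E
```

```text
pics
[0.18861603 0.48948919 0.21727898] [-3.14018070e+00 -1.45795094e-06  2.77377923e+00] [ 0.07480722  0.1774284  -0.43700004] 0.08546700655055275
top [0.35202233 0.02768183 1.41891841] [-2.98120068  0.0092709  -1.55952811] 570.3647231526576
breaker 0.75 [176. 240. 138.  58.] [0.541 0.366 0.202]
lever 0.67 [215. 217.  60.   9.] [0.61  0.299 0.116]
lever 0.31 [317. 180.  28.  30.] [0.708 0.065 0.077]
cutter 0.8 [212. 264.  20.  84.] [0.506 0.314 0.054]
cutter 0.44 [370. 322.  32.  28.] [ 0.371 -0.06   0.146]
cutter_nose 0.66 [213. 264.  21.  90.] [0.504 0.313 0.057]
cradle 0.74 [439. 252. 112.  60.] [ 0.545 -0.242  0.007]
cradle_guard 0.93 [439. 253. 108.  64.] [ 0.542 -0.239  0.008]
cradle_guard 0.68 [211. 217.  69.  10.] [0.61  0.311 0.115]
cone_a 0.97 [371. 323.  31.  32.] [ 0.368 -0.073 -0.001]
cone_a 0.87 [314. 181.  29.  25.] [0.708 0.07  0.08 ]
pen_pot 0.89 [297. 316.  33.  37.] [0.383 0.112 0.005]
weight_a 0.61 [361. 196.  27.  33.] [ 0.678 -0.045  0.042]
weight_a 0.58 [275. 273.  35.  24.] [0.489 0.166 0.004]
tin 0.6 [356. 279.  25.  27.] [ 0.472 -0.031  0.05 ]
clapper 0.85 
[... 244 characters left out ...]
 [0.572 0.355 0.07 ]
cutter 0.93 [385. 219.  57.  47.] [0.544 0.296 0.048]
cutter_nose 0.97 [388. 217.  60.  46.] [0.551 0.3   0.054]
cradle 0.88 [216. 319. 114.  62.] [ 0.545 -0.249  0.006]
cradle_guard 0.55 [216. 319. 112.  57.] [ 0.546 -0.246  0.008]
cone_a 0.95 [368. 291.  30.  55.] [0.745 0.052 0.09 ]
cone_a 0.69 [245. 234.  24.  47.] [ 0.397 -0.074  0.078]
pen_pot 0.75 [297. 208.  25.  54.] [0.415 0.084 0.102]
weight_a 0.71 [336. 236.  27.  22.] [0.503 0.149 0.027]
weight_a 0.69 [317. 316.  24.  27.] [ 0.697 -0.055  0.027]
tin 0.82 [272. 259.  26.  28.] [ 0.492 -0.049  0.051]
tin 0.33 [218. 320. 112.  57.] [ 0.554 -0.245  0.008]
clapper 0.87 [338. 347.  73.  59.] [ 0.802 -0.075  0.044]
```

```bash
python3 - <<'E'
import cv2,numpy as np
t=cv2.imread('pics/top0.png');cv2.imwrite('pics/tc.png',cv2.resize(t[130:350,110:510],(800,440),interpolation=cv2.INTER_CUBIC))
s=cv2.imread('pics/scene0.png');cv2.imwrite('pics/sc.png',cv2.resize(s[130:400,140:480],(755,600),interpolation=cv2.INTER_CUBIC))
E
```

```text
(no output)
```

View pics/tc.png

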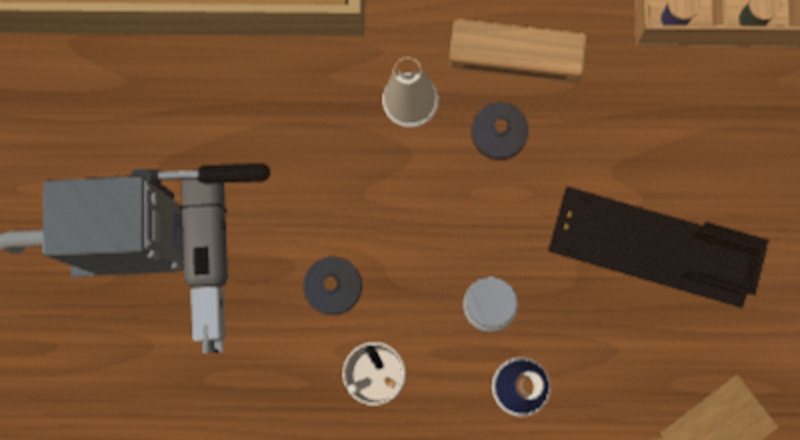

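View pics/sc.png

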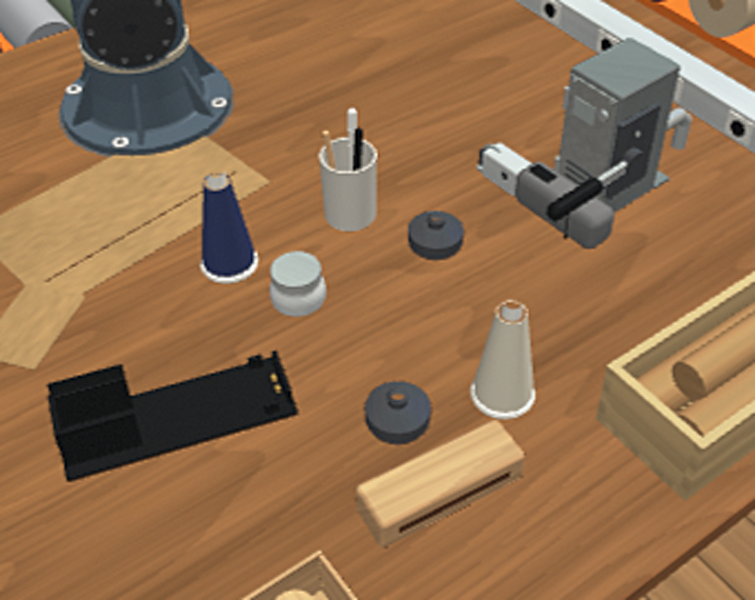

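The top view has world +x up and +y left. The door faces world -y, the handle is on the far (+x) side, and the cutter head points at the robot. The cradle is at crop (660,245) with its guard at the right end; weight_a is at crop (332,285).

```bash
cat > fit.py <<'E'
from h import *
def rect(P):
    (c,(a,b),t)=cv2.minAreaRect((P[:,:2]*1000).astype(np.float32));return np.round(c,1),round(a,1),round(b,1),round(t,2)
W=[np.load(n+'0.npz')['w'].reshape(-1,3) for n in('top','scene')]
def sel(w,lo,hi): 
    with np.errstate(all='ignore'): return w[((w>=lo)&(w<=hi)).all(1)]
for i,w in enumerate(W):
    print('cam',i)
    for n,lo,hi in [('boxtop',(.44,.28,.19),(.66,.48,.215)),('cutter',(.36,.24,.03),(.66,.345,.06)),('handle',(.38,.24,.044),(.594,.345,.06)),
      ('head',(.36,.24,.03),(.49,.345,.0455)),('lever',(.594,.19,.075),(.66,.30,.15)),('cradle_base',(.42,-.42,.004),(.66,-.1,.014)),('guardtop',(.4,-.45,.055),(.66,-.1,.08)),
      ('stop',(.42,-.42,.02),(.66,-.1,.04)),('w_a',(.44,.11,.035),(.55,.22,.06)),('tin',(.42,-.08,.04),(.52,.02,.06)),('cone',(.62,.0,.03),(.8,.12,.16)),('pot',(.3,.03,.08),(.47,.18,.17)),('w_b',(.6,-.1,.03),(.73,0,.06)),('coneb',(.3,-.15,.03),(.43,0,.16))]:
        P=sel(w,lo,hi)
        if len(P)>8: print(n,len(P),*rect(P),'z',np.round(np.percentile(P[:,2],[2,50,98]),4),'xr',np.round(P[:,0].min(),3),np.round(P[:,0].max(),3),'yr',np.round(P[:,1].min(),3),np.round(P[:,1].max(),3))
E
python3 fit.py
```

```text
cam 0
boxtop 1995 [545.9 407.8] 84.9 114.8 3.13 z [0.1928 0.1998 0.2051] xr 0.501 0.59 yr 0.348 0.467
cutter 1438 [511.5 319. ] 210.6 48.7 3.95 z [0.0338 0.0486 0.0577] xr 0.407 0.616 yr 0.294 0.345
handle 879 [503.8 318.1] 181.0 48.0 3.95 z [0.0443 0.0508 0.0581] xr 0.413 0.593 yr 0.294 0.345
head 383 [447.8 316.1] 82.9 39.8 2.79 z [0.0324 0.0415 0.0452] xr 0.407 0.489 yr 0.295 0.338
lever 266 [613.4 266.8] 21.6 67.5 3.52 z [0.1    0.1093 0.1162] xr 0.601 0.625 yr 0.233 0.3
cradle_base 3192 [ 539.7 -259.9] 319.8 239.3 89.96 z [0.0041 0.0072 0.0129] xr 0.42 0.659 yr -0.42 -0.1
guardtop 405 [ 521.8 -313.9] 82.0 70.4 74.12 z [0.0558 0.0645 0.0747] xr 0.48 0.566 yr -0.359 -0.267
stop 216 [ 544.1 -232.4] 241.8 74.1 73.67 z [0.0203 0.0279 0.0388] xr 0.484 0.607 yr -0.354 -0.108
w_a 42 [493.  164.8] 28.3 21.2 35.2 z [0.0353 0.0424 0.0487] xr 0.476 0.51 yr 0.153 0.178
tin 487 [469.6 -30.7] 57.7 58.1 45.05 z [0.0444 0.0498 0.0562] xr 0.44 0.499 yr -0.06 -0.002
cone 549 [746.9  43.7] 52.5 126.3 38.62 z [0.0323 0.0693 0.141 ] xr 0.7 0.8 yr 0.002 0.102
pot 241 [381.3 106.6] 68.3 69.5 1.08 z [0.
[... 887 characters left out ...]
0733] xr 0.481 0.565 yr -0.361 -0.268
stop 481 [ 544.5 -235.4] 245.7 76.4 73.69 z [0.0205 0.0289 0.0392] xr 0.489 0.609 yr -0.362 -0.111
w_a 30 [494.1 160.8] 19.7 17.7 54.71 z [0.036  0.0414 0.0451] xr 0.481 0.503 yr 0.151 0.172
tin 345 [470.9 -33.1] 58.1 62.7 57.44 z [0.0409 0.0495 0.0532] xr 0.438 0.501 yr -0.062 -0.003
cone 883 [751.6  35.8] 60.6 103.4 30.09 z [0.0317 0.0759 0.144 ] xr 0.707 0.799 yr 0.001 0.09
pot 461 [383.5 103.8] 71.9 71.8 5.89 z [0.081  0.0977 0.1515] xr 0.347 0.419 yr 0.068 0.139
w_b 91 [691.7 -44.5] 43.7 35.4 85.41 z [0.0302 0.0328 0.045 ] xr 0.674 0.711 yr -0.066 -0.023
coneb 671 [376.7 -75.3] 57.7 44.2 42.92 z [0.0315 0.0791 0.1449] xr 0.354 0.402 yr -0.102 -0.043
```

>>> arm_command(targets=[{"az": 0.18},{"az": 0.18},{"az": 0.18},{"az": 0.18},{"az": 0.18},{"az": 0.18},{"az": 0.18},{"az": 0.18}])

```text
$.targets[0]: bad value
```

>>> arm_command(targets=[{"az": 0.18},{"az": 0.18},{"az": 0.18},{"az": 0.18},{"az": 0.18},{"az": 0.18},{"az": 0.18},{"jaw": 0.85}])

```text
$.targets[0]: bad value
```

```bash
cat > go.py <<'E'
from h import *
import sys
# go.py x y z yaw : delta in current tool axes
s=monitor.sense();Rm=rot(s['ee_rot']);p=np.array(s['position'])
t=np.array(list(map(float,sys.argv[1:4])));yaw=float(sys.argv[4])
Rt=R.from_euler('xyz',[np.pi,0,yaw]).as_matrix()
print('t',s['time_s'],'pos',p.round(4),'rpy',np.round(s['ee_rot'],3),'q',np.round(s['joint_positions'],2),'w',s['width'],'F',np.round(s['ft_force'],1))
print('shift (after turning)',(Rt.T@(t-p)).round(4),'shift(now)',(Rm.T@(t-p)).round(4),'turn',R.from_matrix(Rm.T@Rt).as_rotvec().round(4))
E
python3 go.py .425 .312 .16 .063
```

```text
t 1.2 pos [0.1888 0.4898 0.2179] rpy [-3.141  0.     2.774] q [ 1.2   0.24 -0.01  1.32 -0.    1.57] w 0.08535003024995334 F [-0.2 -0.   0. ]
shift (after turning) [0.2246 0.1924 0.0579] shift(now) [-0.2844 -0.081   0.0579] turn [-0.0000e+00  2.0000e-04  2.7108e+00]
```

>>> arm_command(targets=[{"x": 0,"y": 0,"z": 0,"ax": 0,"ay": 0,"az": 0.18,"jaw": 1},{"x": 0,"y": 0,"z": 0,"ax": 0,"ay": 0,"az": 0.18,"jaw": 1},{"x": 0,"y": 0,"z": 0,"ax": 0,"ay": 0,"az": 0.18,"jaw": 1},{"x": 0,"y": 0,"z": 0,"ax": 0,"ay": 0,"az": 0.18,"jaw": 1},{"x": 0,"y": 0,"z": 0,"ax": 0,"ay": 0,"az": 0.18,"jaw": 1},{"x": 0,"y": 0,"z": 0,"ax": 0,"ay": 0,"az": 0.18,"jaw": 1},{"x": 0,"y": 0,"z": 0,"ax": 0,"ay": 0,"az": 0.18,"jaw": 1},{"x": 0,"y": 0,"z": 0,"ax": 0,"ay": 0,"az": 0.18,"jaw": 1}])

```text
time_s: 2.2
position: [0.1887, 0.4899, 0.2179]
ee_rot: [-3.142, 0.0, 1.328]
ft_force: [-0.0, -0.1, 0.3]
width: 0.0852
gripper_force: 0.0
```

>>> arm_command(targets=[{"x": 0,"y": 0,"z": 0,"ax": 0,"ay": 0,"az": 0.18,"jaw": 1},{"x": 0,"y": 0,"z": 0,"ax": 0,"ay": 0,"az": 0.18,"jaw": 1},{"x": 0,"y": 0,"z": 0,"ax": 0,"ay": 0,"az": 0.18,"jaw": 1},{"x": 0,"y": 0,"z": 0,"ax": 0,"ay": 0,"az": 0.18,"jaw": 1},{"x": 0,"y": 0,"z": 0,"ax": 0,"ay": 0,"az": 0.18,"jaw": 1},{"x": 0,"y": 0,"z": 0,"ax": 0,"ay": 0,"az": 0.18,"jaw": 1},{"x": 0,"y": 0,"z": 0,"ax": 0,"ay": 0,"az": 0.18,"jaw": 0.85},{"x": 0,"y": 0,"z": 0,"ax": 0,"ay": 0,"az": 0.01,"jaw": 0.8}])

```text
time_s: 3.2
position: [0.3928, 0.2882, 0.2185]
ee_rot: [-2.928, 0.117, 0.495]
ft_force: [0.0, -0.2, -0.8]
width: 0.0685
gripper_force: 0.0
```

>>> arm_command(targets=[{"x": 0.03,"y": 0.027,"z": 0,"ax": 0,"ay": 0,"az": 0,"jaw": 0.8},{"x": 0.04,"y": 0.033,"z": 0,"ax": 0,"ay": 0,"az": 0,"jaw": 0.8},{"x": 0.04,"y": 0.033,"z": 0,"ax": 0,"ay": 0,"az": 0,"jaw": 0.8},{"x": 0.04,"y": 0.033,"z": 0,"ax": 0,"ay": 0,"az": 0,"jaw": 0.8},{"x": 0.04,"y": 0.033,"z": 0,"ax": 0,"ay": 0,"az": 0,"jaw": 0.8},{"x": 0.03,"y": 0.028,"z": 0.02,"ax": 0,"ay": 0,"az": 0,"jaw": 0.8},{"x": 0,"y": 0,"z": 0.0,"ax": 0,"ay": 0,"az": 0,"jaw": 0.8}])

```text
time_s: 4.08
position: [0.663, 0.2355, 0.1304]
ee_rot: [-2.927, 0.12, 0.501]
ft_force: [-0.4, -0.3, 0.3]
width: 0.0686
gripper_force: 0.0
```

```bash
python3 go.py .447 .3145 .11 .063; python3 - <<'E'
from h import *
s=monitor.sense();p=optics.grab_frame('wrist');save(p,'w1.png');w=cloud(p,s);np.savez('w1.npz',w=w,im=p['image'])
P=w.reshape(-1,3);P=P[(P[:,0]>.36)&(P[:,0]<.6)&(P[:,1]>.22)&(P[:,1]<.345)]
print(len(P))
for x in np.arange(.40,.56,.01):
    q=P[(abs(P[:,0]-x)<.004)&(P[:,2]>.025)&(P[:,2]<.07)]
    if len(q)>5: print(x.round(2),len(q),np.percentile(q[:,1],[1,99]).round(4),np.percentile(q[:,2],[50,98]).round(4))
E
```

```text
t 4.075 pos [0.663  0.2355 0.1304] rpy [-2.927  0.12   0.501] q [0.26 0.73 0.56 1.57 0.18 2.9 ] w 0.06863905799573547 F [-0.4 -0.3  0.3]
shift (after turning) [-0.2106 -0.0925  0.0204] shift(now) [-0.148  -0.1609  0.0743] turn [-0.1843  0.1644  0.4226]
15086
0.49 25 [0.3274 0.3352] [0.0487 0.0511]
0.5 118 [0.3225 0.3364] [0.0511 0.0553]
0.51 206 [0.316 0.337] [0.0539 0.0558]
0.52 260 [0.314  0.3379] [0.0545 0.0559]
0.53 405 [0.3119 0.3385] [0.0525 0.0558]
0.54 377 [0.31   0.3395] [0.052  0.0532]
0.55 301 [0.3055 0.3401] [0.0519 0.0532]
```

>>> arm_command(targets=[{"x": 0,"y": 0,"z": -0.04,"ax": 0,"ay": 0,"az": 0,"jaw": 0.8},{"x": 0,"y": 0,"z": -0.04,"ax": 0,"ay": 0,"az": 0,"jaw": 0.8},{"x": 0,"y": 0,"z": -0.02,"ax": 0,"ay": 0,"az": 0,"jaw": 0.8}])

```text
time_s: 4.5
position: [0.6822, 0.2236, 0.2362]
ee_rot: [-2.929, 0.111, 0.502]
ft_force: [0.0, -0.3, -0.6]
width: 0.068
gripper_force: 0.0
```

```bash
python3 go.py .43 .313 .2 .5; python3 - <<'E'
from h import *
for n,lo,hi in [('top',0,0)]:
    p=optics.grab_frame(n);save(p,'top1.png');w=cloud(p).reshape(-1,3)
    for nm,lo,hi in[('lever',(.594,.19,.06),(.64,.30,.15)),('handle',(.38,.24,.044),(.594,.345,.06)),('cone',(.62,.0,.03),(.8,.12,.16)),('wa',(.44,.11,.035),(.55,.22,.06))]:
        P=w[((w>=lo)&(w<=hi)).all(1)]
        if len(P): print(nm,len(P),P.mean(0).round(4),P.min(0).round(3),P.max(0).round(3))
E
```

```text
t 4.5 pos [0.6822 0.2236 0.2362] rpy [-2.929  0.111  0.502] q [0.24 0.77 0.91 1.87 0.18 2.88] w 0.0680148807095412 F [ 0.  -0.3 -0.6]
shift (after turning) [-0.1784 -0.1993  0.0362] shift(now) [-0.173  -0.1834  0.0965] turn [-0.212   0.1107 -0.0098]
handle 761 [0.538  0.3207 0.0516] [0.48  0.294 0.044] [0.593 0.345 0.06 ]
cone 549 [0.7286 0.0587 0.076 ] [0.698 0.002 0.03 ] [0.799 0.102 0.151]
```

>>> arm_command(targets=[{"x": 0,"y": 0,"z": 0,"ax": -0.106,"ay": 0.055,"az": 0,"jaw": 0.8},{"x": 0,"y": 0,"z": 0,"ax": -0.106,"ay": 0.055,"az": -0.01,"jaw": 0.8},{"x": 0,"y": 0,"z": 0,"ax": 0,"ay": 0,"az": -0.18,"jaw": 0.8},{"x": 0,"y": 0,"z": 0,"ax": 0,"ay": 0,"az": -0.18,"jaw": 0.8},{"x": 0,"y": 0,"z": 0,"ax": 0,"ay": 0,"az": -0.18,"jaw": 0.8},{"x": 0,"y": 0,"z": 0,"ax": 0,"ay": 0,"az": -0.18,"jaw": 0.8},{"x": 0,"y": 0,"z": 0,"ax": 0,"ay": 0,"az": -0.18,"jaw": 0.8},{"x": 0,"y": 0,"z": 0,"ax": 0,"ay": 0,"az": -0.18,"jaw": 0.8}])

```text
time_s: 5.55
position: [0.6813, 0.2235, 0.2327]
ee_rot: [-3.137, 0.002, 1.586]
ft_force: [0.3, -0.1, -0.6]
width: 0.0683
gripper_force: 0.0
```

```bash
python3 go.py .43 .313 .2 3.205
```

```text
t 5.55 pos [0.6813 0.2235 0.2327] rpy [-3.137e+00  2.000e-03  1.586e+00] q [ 0.32  0.6   0.6   1.57 -0.    1.87] w 0.06834683313798649 F [ 0.3 -0.1 -0.6]
shift (after turning) [0.2451 0.1052 0.0327] shift(now) [ 0.0934 -0.2497  0.0337] turn [-0.0049 -0.0027 -1.6187]
```

>>> arm_command(targets=[{"x": 0,"y": -0.025,"z": 0,"ax": 0,"ay": 0,"az": -0.18,"jaw": 0.8},{"x": 0,"y": 0,"z": 0,"ax": 0,"ay": 0,"az": -0.18,"jaw": 0.8},{"x": 0,"y": 0,"z": 0,"ax": 0,"ay": 0,"az": -0.18,"jaw": 0.8},{"x": 0,"y": 0,"z": 0,"ax": 0,"ay": 0,"az": -0.18,"jaw": 0.8},{"x": 0,"y": 0,"z": 0,"ax": 0,"ay": 0,"az": -0.18,"jaw": 0.8},{"x": 0,"y": 0,"z": 0,"ax": 0,"ay": 0,"az": -0.18,"jaw": 0.8},{"x": 0,"y": 0,"z": 0,"ax": 0,"ay": 0,"az": -0.18,"jaw": 0.8},{"x": 0,"y": 0,"z": 0,"ax": 0,"ay": 0,"az": -0.18,"jaw": 0.8}])

```text
time_s: 6.55
position: [0.6563, 0.2233, 0.2328]
ee_rot: [-3.14, -0.004, 3.026]
ft_force: [-0.3, -0.4, -0.1]
width: 0.0687
gripper_force: 0.0
```

>>> arm_command(targets=[{"x": 0,"y": 0,"z": 0,"ax": 0,"ay": 0,"az": -0.178,"jaw": 0.8},{"x": 0.045,"y": 0.018,"z": 0,"ax": 0,"ay": 0,"az": 0,"jaw": 0.8},{"x": 0.045,"y": 0.018,"z": 0,"ax": 0,"ay": 0,"az": 0,"jaw": 0.8},{"x": 0.045,"y": 0.018,"z": 0,"ax": 0,"ay": 0,"az": 0,"jaw": 0.8},{"x": 0.045,"y": 0.018,"z": 0,"ax": 0,"ay": 0,"az": 0,"jaw": 0.8},{"x": 0.04,"y": 0.018,"z": 0.03,"ax": 0,"ay": 0,"az": 0,"jaw": 0.8},{"x": 0,"y": 0,"z": 0.0,"ax": 0,"ay": 0,"az": 0,"jaw": 0.8}])

```text
time_s: 7.42
position: [0.4275, 0.2999, 0.2018]
ee_rot: [-3.139, -0.009, -3.082]
ft_force: [-0.0, 0.3, -0.3]
width: 0.0682
gripper_force: 0.0
```

```bash
python3 go.py .447 .3145 .11 3.205; python3 - <<'E'
from h import *
s=monitor.sense();p=optics.grab_frame('wrist');save(p,'w2.png');w=cloud(p,s)
P=w.reshape(-1,3);P=P[(P[:,0]>.36)&(P[:,0]<.6)&(P[:,1]>.22)&(P[:,1]<.345)]
for x in np.arange(.40,.56,.01):
    q=P[(abs(P[:,0]-x)<.004)&(P[:,2]>.025)&(P[:,2]<.07)]
    if len(q)>5: print(x.round(2),len(q),np.percentile(q[:,1],[1,99]).round(4),np.percentile(q[:,2],[50,98]).round(4))
E
```

```text
t 7.425 pos [0.4275 0.2999 0.2018] rpy [-3.139 -0.009 -3.082] q [ 0.61  0.25 -0.04  1.29  0.    0.55] w 0.06824998380843869 F [-0.   0.3 -0.3]
shift (after turning) [-0.0204  0.0134  0.0918] shift(now) [-0.0212  0.0137  0.0916] turn [-0.0029 -0.0086 -0.0039]
0.41 147 [0.3007 0.3106] [0.0352 0.0424]
0.42 434 [0.294  0.3256] [0.041  0.0462]
0.43 470 [0.2937 0.3271] [0.0426 0.0468]
0.44 452 [0.2942 0.3279] [0.0425 0.044 ]
0.45 446 [0.2955 0.3286] [0.0425 0.044 ]
0.46 440 [0.2954 0.3296] [0.0424 0.0439]
0.47 441 [0.2961 0.3304] [0.0425 0.0439]
0.48 372 [0.2972 0.3304] [0.0422 0.0437]
0.49 793 [0.2936 0.3374] [0.0486 0.0523]
0.5 626 [0.292  0.3386] [0.0525 0.0566]
0.51 570 [0.2927 0.3396] [0.0527 0.0567]
0.52 546 [0.294  0.3405] [0.0527 0.0568]
0.53 490 [0.2944 0.3415] [0.0523 0.0566]
0.54 533 [0.295  0.3422] [0.0521 0.0541]
0.55 520 [0.2962 0.3434] [0.0521 0.054 ]
0.56 523 [0.2959 0.344 ] [0.0521 0.0539]
```

View pics/w2.png

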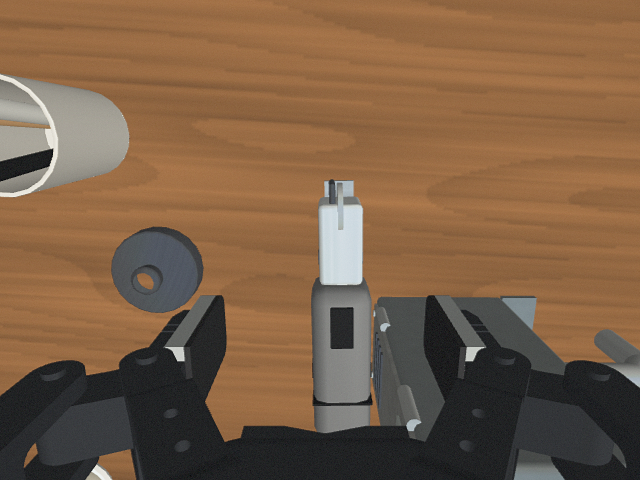

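The wrist view has the cutter head at (340,240), the box on its right from column 378, and the fingers open on both sides. The fit gives the head centre line as y≈.3115 at x=.445.

>>> arm_command(targets=[{"x": -0.018,"y": 0.01,"z": 0.03,"ax": -0.003,"ay": -0.009,"az": 0,"jaw": 0.8},{"x": 0,"y": 0,"z": 0.04,"ax": 0,"ay": 0,"az": 0,"jaw": 0.8},{"x": 0,"y": 0,"z": 0.04,"ax": 0,"ay": 0,"az": 0,"jaw": 0.8},{"x": 0,"y": 0,"z": 0.035,"ax": 0,"ay": 0,"az": 0,"jaw": 0.8}])

```text
time_s: 7.98
position: [0.4513, 0.3113, 0.0575]
ee_rot: [3.139, 0.005, -3.087]
ft_force: [0.8, -0.1, 0.4]
width: 0.0677
gripper_force: 0.0
```

```bash
python3 go.py .445 .3115 .024 3.205
```

```text
t 7.975 pos [0.4513 0.3113 0.0575] rpy [ 3.139  0.005 -3.087] q [ 0.6   0.37 -0.25  0.94 -0.    0.55] w 0.06768658723849855 F [ 0.8 -0.1  0.4]
shift (after turning) [0.0062 0.0006 0.0335] shift(now) [0.0064 0.0005 0.0334] turn [ 0.0022  0.0052 -0.0083]
```

>>> arm_command(targets=[{"x": 0.006,"y": 0,"z": 0.02,"ax": 0,"ay": 0,"az": 0,"jaw": 0.8},{"x": 0,"y": 0,"z": 0.013,"ax": 0,"ay": 0,"az": 0,"jaw": 0.8},{"x": 0,"y": 0,"z": 0,"ax": 0,"ay": 0,"az": 0,"jaw": 0.6},{"x": 0,"y": 0,"z": 0,"ax": 0,"ay": 0,"az": 0,"jaw": 0.3},{"x": 0,"y": 0,"z": 0,"ax": 0,"ay": 0,"az": 0,"jaw": 0.2},{"x": 0,"y": 0,"z": 0,"ax": 0,"ay": 0,"az": 0,"jaw": 0.2},{"x": 0,"y": 0,"z": 0,"ax": 0,"ay": 0,"az": 0,"jaw": 0.2}])

```text
time_s: 8.85
position: [0.4456, 0.3113, 0.0264]
ee_rot: [3.139, 0.006, -3.086]
ft_force: [-1.9, -1.2, 5.6]
width: 0.0304
gripper_force: 58.9
```

>>> arm_command(targets=[{"x": 0.015,"y": 0,"z": 0,"ax": 0,"ay": 0,"az": 0,"jaw": 0.2},{"x": 0.02,"y": 0,"z": 0,"ax": 0,"ay": 0,"az": 0,"jaw": 0.2},{"x": 0.02,"y": 0,"z": 0,"ax": 0,"ay": 0,"az": 0,"jaw": 0.2},{"x": 0.02,"y": 0,"z": 0,"ax": 0,"ay": 0,"az": 0,"jaw": 0.2},{"x": 0.02,"y": 0,"z": 0,"ax": 0,"ay": 0,"az": 0,"jaw": 0.2},{"x": 0.02,"y": 0,"z": 0,"ax": 0,"ay": 0,"az": 0,"jaw": 0.2},{"x": 0.01,"y": 0,"z": 0,"ax": 0,"ay": 0,"az": 0,"jaw": 0.2},{"x": 0,"y": 0,"z": 0,"ax": 0,"ay": 0,"az": 0,"jaw": 0.2}])

```text
time_s: 9.85
position: [0.3202, 0.3051, 0.0263]
ee_rot: [3.137, 0.007, -3.086]
ft_force: [0.8, 0.0, 13.8]
width: 0.0304
gripper_force: 62.3
```

>>> arm_command(targets=[{"x": 0,"y": 0,"z": 0,"ax": 0,"ay": 0,"az": 0,"jaw": 0.5},{"x": 0,"y": 0,"z": 0,"ax": 0,"ay": 0,"az": 0,"jaw": 0.9},{"x": 0,"y": 0,"z": 0,"ax": 0,"ay": 0,"az": 0,"jaw": 0.9},{"x": 0,"y": 0,"z": -0.04,"ax": 0,"ay": 0,"az": 0,"jaw": 0.9},{"x": 0,"y": 0,"z": -0.05,"ax": 0,"ay": 0,"az": 0,"jaw": 0.9},{"x": 0,"y": 0,"z": -0.05,"ax": 0,"ay": 0,"az": 0,"jaw": 0.9},{"x": 0,"y": 0,"z": 0,"ax": 0,"ay": 0,"az": 0,"jaw": 0.9}])

```text
time_s: 10.72
position: [0.3208, 0.305, 0.1677]
ee_rot: [3.137, 0.008, -3.087]
ft_force: [0.9, -0.6, -0.7]
width: 0.0771
gripper_force: 0.0
```

```bash
cat > cut.py <<'E'
from h import *
s=monitor.sense();p=optics.grab_frame('wrist');save(p,'w3.png');P=cloud(p,s).reshape(-1,3)
P=P[(P[:,0]>.25)&(P[:,0]<.6)&(P[:,1]>.22)&(P[:,1]<.38)]
for x in np.arange(.28,.54,.02):
    q=P[(abs(P[:,0]-x)<.004)&(P[:,2]>.03)&(P[:,2]<.07)]
    if len(q)>5: print(x.round(2),len(q),np.percentile(q[:,1],[1,99]).round(4),np.percentile(q[:,2],[50]).round(4))
q=P[(abs(P[:,1]-.306)<.008)&(P[:,2]>.03)&(P[:,2]<.06)]
x=np.arange(.3,.42,.005);print([(a.round(3),np.median(q[abs(q[:,0]-a)<.0025,2]).round(4)) for a in x if (abs(q[:,0]-a)<.0025).sum()>3])
p=optics.grab_frame('scene');save(p,'scene1.png');w=cloud(p).reshape(-1,3)
P=w[((w>=(.594,.19,.06))&(w<=(.64,.30,.15))).all(1)]
if len(P): print('lever',len(P),P.mean(0).round(4),P.min(0).round(3),P.max(0).round(3))
E
python3 cut.py;python3 go.py .40 .311 .16 3.205
```

```text
0.28 73 [0.293  0.3024] [0.0331]
0.3 628 [0.2861 0.3193] [0.0423]
0.32 579 [0.2875 0.3206] [0.0425]
0.34 557 [0.2879 0.3229] [0.0424]
0.36 819 [0.2885 0.3283] [0.0438]
0.38 728 [0.2857 0.3324] [0.0524]
0.4 679 [0.2872 0.3339] [0.0525]
0.42 642 [0.2885 0.3354] [0.0521]
0.44 617 [0.2899 0.3378] [0.0521]
0.46 546 [0.2912 0.3369] [0.0526]
0.48 228 [0.2938 0.3411] [0.0519]
[(np.float64(0.3), np.float64(0.0428)), (np.float64(0.305), np.float64(0.0428)), (np.float64(0.31), np.float64(0.0427)), (np.float64(0.315), np.float64(0.0425)), (np.float64(0.32), np.float64(0.0427)), (np.float64(0.325), np.float64(0.0426)), (np.float64(0.33), np.float64(0.0426)), (np.float64(0.335), np.float64(0.0426)), (np.float64(0.34), np.float64(0.0426)), (np.float64(0.345), np.float64(0.0427)), (np.float64(0.35), np.float64(0.0426)), (np.float64(0.355), np.float64(0.0426)), (np.float64(0.36), np.float64(0.0441)), (np.float64(0.365), np.float64(0.0501)), (np.float64(0.37), np.float64(0.0523)), (np.float64(0.375), np.float64(0.0555)), (np.float64(0.38), np.float64(0.0555)), (np.float64(0.385), np.float64(0.0554)), (np.float64(0.39), np.float64(0.0555)), (np.float64(0.395), np.float64(0.0555)), (np.float64(0.4), np.float64(0.0553)), (np.float64(0.405), np.float64(0.0551)), (np.float64(0.41), np.float64(0.0526)), (np.float64(0.415), np.float64(0.0527))]
lever 192 [0.6182 0.2637 0.108 ] [0.604 0.23  0.096] [0.628 0.3   0.116]
t 10.825 pos [0.3193 0.3036 0.1644] rpy [ 3.14   0.004 -3.087] q [ 0.76  0.12 -0.31  1.14 -0.    0.71] w 0.07690667240702934 F [-0.1  0.2 -0.9]
shift (after turning) [-0.081   0.0023  0.0044] shift(now) [-0.0809  0.003   0.0047] turn [ 0.0015  0.0038 -0.0084]
```

>>> arm_command(targets=[{"x": -0.04,"y": 0.002,"z": 0,"ax": 0,"ay": 0.003,"az": -0.016,"jaw": 0.95},{"x": -0.035,"y": 0.001,"z": 0.02,"ax": 0,"ay": 0,"az": 0,"jaw": 0.95},{"x": 0,"y": 0,"z": 0.04,"ax": 0,"ay": 0,"az": 0,"jaw": 0.95},{"x": 0,"y": 0,"z": 0.03,"ax": 0,"ay": 0,"az": 0,"jaw": 0.95},{"x": 0,"y": 0,"z": 0,"ax": 0,"ay": 0,"az": 0,"jaw": 0.95}])

```text
time_s: 11.45
position: [0.3918, 0.3095, 0.0714]
ee_rot: [-3.139, -0.005, -3.071]
ft_force: [0.3, -0.6, 0.9]
width: 0.0813
gripper_force: 0.0
```

```bash
python3 go.py .394 .3102 .030 3.2127
```

```text
t 11.45 pos [0.3918 0.3095 0.0714] rpy [-3.139 -0.005 -3.071] q [ 0.67  0.3  -0.33  0.95  0.    0.6 ] w 0.08131771319897392 F [ 0.3 -0.6  0.9]
shift (after turning) [-0.0023  0.0005  0.0414] shift(now) [-0.0025  0.0006  0.0414] turn [-0.0028 -0.0055 -0.0002]
```

>>> arm_command(targets=[{"x": -0.002,"y": 0.0005,"z": 0.025,"ax": -0.003,"ay": -0.005,"az": 0,"jaw": 0.95},{"x": 0,"y": 0,"z": 0.016,"ax": 0,"ay": 0,"az": 0,"jaw": 0.95},{"x": 0,"y": 0,"z": 0,"ax": 0,"ay": 0,"az": 0,"jaw": 0.7},{"x": 0,"y": 0,"z": 0,"ax": 0,"ay": 0,"az": 0,"jaw": 0.4},{"x": 0,"y": 0,"z": 0,"ax": 0,"ay": 0,"az": 0,"jaw": 0.4},{"x": 0,"y": 0,"z": 0,"ax": 0,"ay": 0,"az": 0,"jaw": 0.4}])

```text
time_s: 12.2
position: [0.3964, 0.3123, 0.0352]
ee_rot: [3.137, 0.007, -3.071]
ft_force: [-1.8, -1.9, 7.2]
width: 0.0439
gripper_force: 59.9
```

```bash
python3 go.py .5446 -.236 .25 4.437
```

```text
t 12.2 pos [0.3964 0.3123 0.0352] rpy [ 3.137  0.007 -3.071] q [ 0.67  0.33 -0.39  0.84  0.    0.6 ] w 0.043940620960124896 F [-1.8 -1.9  7.2]
shift (after turning) [ 0.4874 -0.2917 -0.2148] shift(now) [-0.1103 -0.5564 -0.2167] turn [ 0.      0.0088 -1.2243]
```

>>> arm_command(targets=[{"x": 0,"y": 0,"z": -0.015,"ax": 0,"ay": 0,"az": 0,"jaw": 0.4},{"x": 0,"y": 0,"z": -0.03,"ax": 0,"ay": 0,"az": 0,"jaw": 0.4},{"x": 0,"y": 0,"z": -0.045,"ax": 0,"ay": 0,"az": 0,"jaw": 0.4},{"x": 0,"y": 0,"z": -0.045,"ax": 0,"ay": 0,"az": 0,"jaw": 0.4},{"x": 0,"y": 0,"z": -0.045,"ax": 0,"ay": 0,"az": 0,"jaw": 0.4},{"x": 0,"y": 0,"z": -0.035,"ax": 0,"ay": 0,"az": 0,"jaw": 0.4},{"x": -0.005,"y": -0.02,"z": -0.01,"ax": 0,"ay": 0,"az": 0,"jaw": 0.4},{"x": -0.01,"y": -0.03,"z": 0,"ax": 0,"ay": 0,"az": 0,"jaw": 0.4}])

```text
time_s: 13.2
position: [0.4136, 0.2624, 0.2603]
ee_rot: [3.136, 0.008, -3.069]
ft_force: [1.0, 0.4, -4.8]
width: 0.0435
gripper_force: 61.9
```

>>> arm_command(targets=[{"x": -0.01,"y": -0.045,"z": 0,"ax": 0,"ay": 0,"az": 0,"jaw": 0.4},{"x": -0.01,"y": -0.05,"z": 0,"ax": 0,"ay": 0,"az": 0,"jaw": 0.4},{"x": -0.01,"y": -0.05,"z": 0,"ax": 0,"ay": 0,"az": 0,"jaw": 0.4},{"x": -0.01,"y": -0.05,"z": 0,"ax": 0,"ay": 0,"az": 0,"jaw": 0.4},{"x": -0.01,"y": -0.05,"z": 0,"ax": 0,"ay": 0,"az": 0,"jaw": 0.4},{"x": -0.01,"y": -0.05,"z": 0,"ax": 0,"ay": 0,"az": 0,"jaw": 0.4},{"x": -0.01,"y": -0.05,"z": 0,"ax": 0,"ay": 0,"az": 0,"jaw": 0.4},{"x": -0.01,"y": -0.05,"z": 0,"ax": 0,"ay": 0,"az": 0,"jaw": 0.4}])

```text
time_s: 14.2
position: [0.5212, -0.1276, 0.258]
ee_rot: [3.138, 0.006, -3.071]
ft_force: [0.5, 0.8, -3.1]
width: 0.0436
gripper_force: 61.9
```

>>> arm_command(targets=[{"x": -0.01,"y": -0.04,"z": 0,"ax": 0,"ay": 0,"az": -0.12,"jaw": 0.4},{"x": 0,"y": -0.02,"z": 0,"ax": 0,"ay": 0,"az": -0.17,"jaw": 0.4},{"x": 0,"y": 0,"z": 0,"ax": 0,"ay": 0,"az": -0.17,"jaw": 0.4},{"x": 0,"y": 0,"z": 0,"ax": 0,"ay": 0,"az": -0.17,"jaw": 0.4},{"x": 0,"y": 0,"z": 0,"ax": 0,"ay": 0,"az": -0.17,"jaw": 0.4},{"x": 0,"y": 0,"z": 0,"ax": 0,"ay": 0,"az": -0.17,"jaw": 0.4},{"x": 0,"y": 0,"z": 0,"ax": 0,"ay": 0,"az": -0.15,"jaw": 0.4},{"x": 0,"y": 0,"z": 0,"ax": 0,"ay": 0,"az": -0.1,"jaw": 0.4}])

```text
time_s: 15.2
position: [0.5375, -0.1847, 0.2577]
ee_rot: [-3.138, 0.006, -1.846]
ft_force: [-0.1, 0.1, -4.0]
width: 0.0434
gripper_force: 62.0
```

```bash
python3 go.py .5446 -.236 .25 4.437; python3 - <<'E'
from h import *
s=monitor.sense();p=optics.grab_frame('wrist');save(p,'w4.png');w=cloud(p,s);np.savez('w4.npz',w=w,s=s['position'],o=s['ee_rot'])
E
```

```text
t 15.2 pos [ 0.5375 -0.1847  0.2577] rpy [-3.138  0.006 -1.846] q [-0.33  0.3   0.18  1.44  0.01 -1.63] w 0.04337500003035899 F [-0.1  0.1 -4. ]
shift (after turning) [ 0.0475 -0.0208  0.0077] shift(now) [ 0.0475 -0.0207  0.0075] turn [-0.0037  0.0058 -0.0002]
```

View pics/w4.png

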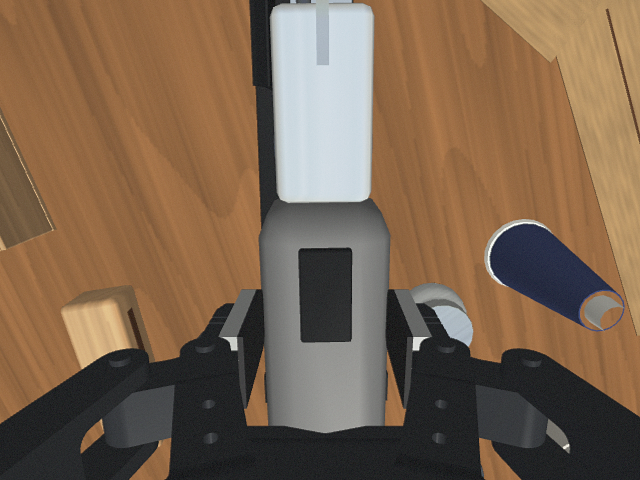

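The cutter is held straight between the fingers. The head/handle edge is at row 200, and the guard's left cheek shows at column 262.

```bash
python3 - <<'E'
from h import *
from fit import sel,rect
for n in('top','scene'):
    d=np.load(n+'0.npz');w=d['w'];im=d['im'];m=(im.max(-1)<60)
    P=w[m];P=sel(P,(.42,-.42,-.005),(.66,-.09,.08))
    print(n,'base',rect(sel(P,(.4,-.5,.003),(.7,0,.014))),'all',rect(P))
    S=sel(P,(.5,-.16,.02),(.66,-.09,.04));print('rear',len(S),S.mean(0),rect(S))
    G=sel(P,(.4,-.45,.055),(.66,-.2,.08));print('guard',len(G),rect(G))
d=np.load('w4.npz');w=d['w'];Rm=rot(d['o']);T=(w.reshape(-1,3)-d['s'])@Rm
T=T[(abs(T[:,1])<.04)&(abs(T[:,2])<.05)]
for x in np.arange(-.02,.12,.01):
    q=T[abs(T[:,0]-x)<.003]; q=q[q[:,2]<.02]
    if len(q)>9: print(x.round(3),np.percentile(q[:,1],[2,98]).round(4),np.median(q[:,2]).round(4))
q=T[abs(T[:,1])<.008]
print([(a.round(3),np.median(q[abs(q[:,0]-a)<.001,2]).round(4)) for a in np.arange(.02,.05,.002) if (abs(q[:,0]-a)<.001).sum()>3])
E
```

```text
cam 0
boxtop 1995 [545.9 407.8] 84.9 114.8 3.13 z [0.1928 0.1998 0.2051] xr 0.501 0.59 yr 0.348 0.467
cutter 1438 [511.5 319. ] 210.6 48.7 3.95 z [0.0338 0.0486 0.0577] xr 0.407 0.616 yr 0.294 0.345
handle 879 [503.8 318.1] 181.0 48.0 3.95 z [0.0443 0.0508 0.0581] xr 0.413 0.593 yr 0.294 0.345
head 383 [447.8 316.1] 82.9 39.8 2.79 z [0.0324 0.0415 0.0452] xr 0.407 0.489 yr 0.295 0.338
lever 266 [613.4 266.8] 21.6 67.5 3.52 z [0.1    0.1093 0.1162] xr 0.601 0.625 yr 0.233 0.3
cradle_base 3192 [ 539.7 -259.9] 319.8 239.3 89.96 z [0.0041 0.0072 0.0129] xr 0.42 0.659 yr -0.42 -0.1
guardtop 405 [ 521.8 -313.9] 82.0 70.4 74.12 z [0.0558 0.0645 0.0747] xr 0.48 0.566 yr -0.359 -0.267
stop 216 [ 544.1 -232.4] 241.8 74.1 73.67 z [0.0203 0.0279 0.0388] xr 0.484 0.607 yr -0.354 -0.108
w_a 42 [493.  164.8] 28.3 21.2 35.2 z [0.0353 0.0424 0.0487] xr 0.476 0.51 yr 0.153 0.178
tin 487 [469.6 -30.7] 57.7 58.1 45.05 z [0.0444 0.0498 0.0562] xr 0.44 0.499 yr -0.06 -0.002
cone 549 [746.9  43.7] 52.5 126.3 38.62 z [0.0323 0.0693 0.141 ] xr 0.7 0.8 yr 0.002 0.102
pot 241 [381.3 106.6] 68.3 69.5 1.08 z [0.
[... 2416 characters left out ...]
0.0148] -0.0068
0.09 [-0.0172  0.015 ] -0.0069
0.1 [-0.0169  0.0145] -0.0065
[(np.float64(0.02), np.float64(-0.02)), (np.float64(0.022), np.float64(-0.0201)), (np.float64(0.024), np.float64(-0.0201)), (np.float64(0.026), np.float64(-0.0176)), (np.float64(0.028), np.float64(-0.0165)), (np.float64(0.03), np.float64(-0.0156)), (np.float64(0.032), np.float64(-0.0148)), (np.float64(0.034), np.float64(-0.0139)), (np.float64(0.036), np.float64(-0.0109)), (np.float64(0.038), np.float64(-0.0062)), (np.float64(0.04), np.float64(-0.0059)), (np.float64(0.042), np.float64(-0.0067)), (np.float64(0.044), np.float64(-0.007)), (np.float64(0.046), np.float64(-0.007)), (np.float64(0.048), np.float64(-0.0069))]
```

>>> arm_command(targets=[{"x": 0.02,"y": -0.01,"z": 0,"ax": -0.003,"ay": 0.005,"az": 0,"jaw": 0.4},{"x": 0.0216,"y": -0.0095,"z": 0.01,"ax": 0,"ay": 0,"az": 0,"jaw": 0.4},{"x": 0,"y": 0,"z": 0.03,"ax": 0,"ay": 0,"az": 0,"jaw": 0.4},{"x": 0,"y": 0,"z": 0.04,"ax": 0,"ay": 0,"az": 0,"jaw": 0.4},{"x": 0,"y": 0,"z": 0.03,"ax": 0,"ay": 0,"az": 0,"jaw": 0.4},{"x": 0,"y": 0,"z": 0.01,"ax": 0,"ay": 0,"az": 0,"jaw": 0.4},{"x": 0,"y": 0,"z": 0,"ax": 0,"ay": 0,"az": 0,"jaw": 0.4}])

```text
time_s: 16.12
position: [0.5451, -0.2308, 0.1366]
ee_rot: [3.141, 0.001, -1.852]
ft_force: [0.0, 1.4, -3.0]
width: 0.0429
gripper_force: 62.2
```

```bash
python3 go.py .5450 -.230 .043 4.437; python3 - <<'E'
from h import *
s=monitor.sense();p=optics.grab_frame('wrist');save(p,'w5.png')
w=cloud(p,s).reshape(-1,3);Rm=rot(s['ee_rot']);o=np.array([.5443,-.2361,0]);a=4.437
A=np.array([[np.cos(a),np.sin(a),0],[-np.sin(a),np.cos(a),0],[0,0,1]]);C=(w-o)@A.T
for x in np.arange(.03,.125,.01):
    q=C[(abs(C[:,0]-x)<.003)&(abs(C[:,1])<.055)&(C[:,2]>.055)]
    h=q[q[:,2]>.1]; g=q[q[:,2]<.085]
    f=lambda v:np.percentile(v[:,1],[2,98]).round(4) if len(v)>5 else None
    print(x.round(3),'head',f(h),'guardL',f(g[g[:,1]>0]),'guardR',f(g[g[:,1]<0]))
E
```

```text
t 16.125 pos [ 0.5451 -0.2308  0.1366] rpy [ 3.141e+00  1.000e-03 -1.852e+00] q [-0.4   0.39 -0.01  1.18  0.   -1.69] w 0.04292429433203845 F [ 0.   1.4 -3. ]
shift (after turning) [-0.0007  0.0003  0.0936] shift(now) [-0.0007  0.0002  0.0936] turn [ 0.0003  0.0008 -0.0054]
0.03 head [-0.0198  0.0194] guardL None guardR None
0.04 head [-0.0163  0.0158] guardL None guardR None
0.05 head [-0.0164  0.0161] guardL [0.0263 0.0349] guardR [-0.0347 -0.026 ]
0.06 head [-0.0162  0.0158] guardL [0.026  0.0347] guardR [-0.0348 -0.0258]
0.07 head [-0.0161  0.016 ] guardL [0.0261 0.0348] guardR [-0.0349 -0.0256]
0.08 head [-0.0162  0.016 ] guardL [0.0262 0.0348] guardR [-0.0351 -0.0254]
0.09 head [-0.0159  0.016 ] guardL [0.0263 0.0347] guardR [-0.035  -0.0257]
0.1 head [-0.0127  0.0131] guardL [0.0261 0.0347] guardR [-0.0349 -0.0254]
0.11 head [-0.0109  0.0124] guardL [0.026  0.0347] guardR [-0.0348 -0.0252]
0.12 head None guardL [0.0167 0.027 ] guardR [-0.0267 -0.0146]
```

View pics/w5.png

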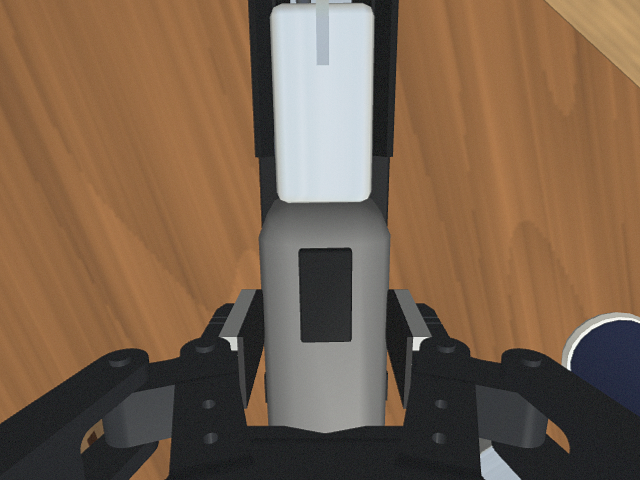

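The head is centred over the guard: the cheeks show at columns 262 and 390, with the head between 272 and 373. Lowering.

>>> arm_command(targets=[{"x": -0.0005,"y": 0,"z": 0.015,"ax": 0,"ay": 0,"az": -0.004,"jaw": 0.4},{"x": 0,"y": 0,"z": 0.02,"ax": 0,"ay": 0,"az": 0,"jaw": 0.4},{"x": 0,"y": 0,"z": 0.02,"ax": 0,"ay": 0,"az": 0,"jaw": 0.4},{"x": 0,"y": 0,"z": 0.015,"ax": 0,"ay": 0,"az": 0,"jaw": 0.4},{"x": 0,"y": 0,"z": 0.01,"ax": 0,"ay": 0,"az": 0,"jaw": 0.4},{"x": 0,"y": 0,"z": 0.006,"ax": 0,"ay": 0,"az": 0,"jaw": 0.4},{"x": 0,"y": 0,"z": 0,"ax": 0,"ay": 0,"az": 0,"jaw": 0.4}])

```text
time_s: 17.05
position: [0.5454, -0.2296, 0.0509]
ee_rot: [-3.141, 0.001, -1.846]
ft_force: [0.0, -0.8, -4.7]
width: 0.0436
gripper_force: 62.2
```

>>> arm_command(targets=[{"x": 0,"y": 0,"z": 0.003,"ax": 0,"ay": 0,"az": 0,"jaw": 0.4},{"x": 0,"y": 0,"z": 0,"ax": 0,"ay": 0,"az": 0,"jaw": 0.4}])

```text
time_s: 17.3
position: [0.5456, -0.2297, 0.0481]
ee_rot: [-3.141, 0.001, -1.846]
ft_force: [-0.7, -0.3, -3.8]
width: 0.0434
gripper_force: 62.2
```

>>> arm_command(targets=[{"x": 0,"y": 0,"z": 0.002,"ax": 0,"ay": 0,"az": 0,"jaw": 0.4},{"x": 0,"y": 0,"z": 0.002,"ax": 0,"ay": 0,"az": 0,"jaw": 0.4},{"x": 0,"y": 0,"z": 0,"ax": 0,"ay": 0,"az": 0,"jaw": 0.4}])

```text
time_s: 17.68
position: [0.5454, -0.2296, 0.0438]
ee_rot: [-3.141, 0.001, -1.846]
ft_force: [-0.6, -0.7, -3.6]
width: 0.0436
gripper_force: 62.3
```

>>> arm_command(targets=[{"x": 0,"y": 0,"z": 0.001,"ax": 0,"ay": 0,"az": 0,"jaw": 0.4},{"x": 0,"y": 0,"z": 0,"ax": 0,"ay": 0,"az": 0,"jaw": 0.4}])

```text
time_s: 17.92
position: [0.5457, -0.2296, 0.0434]
ee_rot: [-3.14, 0.001, -1.846]
ft_force: [-0.2, 1.1, 3.1]
width: 0.0436
gripper_force: 65.8
```

>>> arm_command(targets=[{"x": 0,"y": 0,"z": 0,"ax": 0,"ay": 0,"az": 0,"jaw": 0.6},{"x": 0,"y": 0,"z": 0,"ax": 0,"ay": 0,"az": 0,"jaw": 0.8},{"x": 0,"y": 0,"z": 0,"ax": 0,"ay": 0,"az": 0,"jaw": 0.8},{"x": 0,"y": 0,"z": -0.02,"ax": 0,"ay": 0,"az": 0,"jaw": 0.8},{"x": 0,"y": 0,"z": -0.04,"ax": 0,"ay": 0,"az": 0,"jaw": 0.8},{"x": 0,"y": 0,"z": -0.05,"ax": 0,"ay": 0,"az": 0,"jaw": 0.8},{"x": 0,"y": 0,"z": -0.05,"ax": 0,"ay": 0,"az": 0,"jaw": 0.8},{"x": 0,"y": 0,"z": -0.05,"ax": 0,"ay": 0,"az": 0,"jaw": 0.8}])

```text
time_s: 18.92
position: [0.5451, -0.2297, 0.2548]
ee_rot: [-3.14, 0.001, -1.847]
ft_force: [1.0, -0.4, -0.1]
width: 0.0685
gripper_force: 0.0
```

```bash
python3 - <<'E'
from h import *
s=monitor.sense();p=optics.grab_frame('wrist');save(p,'w6.png')
w=cloud(p,s).reshape(-1,3);o=np.array([.5443,-.2361,0]);a=4.437
A=np.array([[np.cos(a),np.sin(a),0],[-np.sin(a),np.cos(a),0],[0,0,1]]);C=(w-o)@A.T
for x in np.arange(-.06,.125,.02):
    q=C[(abs(C[:,0]-x)<.003)&(abs(C[:,1])<.028)&(C[:,2]>.03)&(C[:,2]<.1)]
    if len(q)>5: print(x.round(3),np.percentile(q[:,1],[2,98]).round(4),np.median(q[:,2]).round(4))
p=optics.grab_frame('scene');w=cloud(p).reshape(-1,3)
P=w[((w>=(.594,.22,.06))&(w<=(.64,.32,.15))).all(1)]
# lever top profile in y
for y in np.arange(.235,.32,.01):
    q=P[abs(P[:,1]-y)<.004]
    if len(q): print('y',y.round(3),'top z',q[:,2].max().round(4),'x of top',q[q[:,2]>q[:,2].max()-.003,0].mean().round(4))
E
python3 go.py .615 .245 .26 4.769
```

```text
-0.06 [-0.0223  0.0225] 0.0599
-0.04 [-0.023  0.024] 0.0597
-0.02 [-0.0217  0.023 ] 0.0598
0.0 [-0.0214  0.0232] 0.0603
0.02 [-0.0219  0.0237] 0.0596
0.04 [-0.0145  0.0176] 0.0505
0.06 [-0.0272  0.0269] 0.0506
0.08 [-0.0272  0.0272] 0.0509
0.1 [-0.0275  0.0275] 0.0591
0.12 [-0.0265  0.0264] 0.0595
y 0.235 top z 0.1137 x of top 0.6169
y 0.245 top z 0.1129 x of top 0.614
y 0.255 top z 0.1128 x of top 0.6132
y 0.265 top z 0.1143 x of top 0.6144
y 0.275 top z 0.1154 x of top 0.6149
y 0.285 top z 0.1145 x of top 0.6146
y 0.295 top z 0.1154 x of top 0.6144
y 0.305 top z 0.1164 x of top 0.6125
y 0.315 top z 0.1148 x of top 0.6123
t 19.025 pos [ 0.5473 -0.2306  0.2587] rpy [-3.132 -0.    -1.846] q [-0.4   0.34  0.24  1.46  0.   -1.69] w 0.06815154521062491 F [ 0.6 -0.4 -0.2]
shift (after turning) [-0.471  -0.0945 -0.0013] shift(now) [-0.476   0.0643 -0.0021] turn [-0.0094 -0.0019 -0.3322]
```

>>> arm_command(targets=[{"x": 0,"y": 0,"z": 0,"ax": -0.005,"ay": 0,"az": -0.166,"jaw": 0.7},{"x": -0.02,"y": 0,"z": 0,"ax": -0.004,"ay": 0,"az": -0.166,"jaw": 0.7},{"x": -0.04,"y": -0.01,"z": 0,"ax": 0,"ay": 0,"az": 0,"jaw": 0.7},{"x": -0.055,"y": -0.012,"z": 0,"ax": 0,"ay": 0,"az": 0,"jaw": 0.7},{"x": -0.055,"y": -0.012,"z": 0,"ax": 0,"ay": 0,"az": 0,"jaw": 0.7},{"x": -0.055,"y": -0.012,"z": 0,"ax": 0,"ay": 0,"az": 0,"jaw": 0.7},{"x": -0.055,"y": -0.012,"z": 0,"ax": 0,"ay": 0,"az": 0,"jaw": 0.7},{"x": -0.055,"y": -0.012,"z": 0,"ax": 0,"ay": 0,"az": 0,"jaw": 0.7}])

```text
time_s: 20.02
position: [0.5996, 0.1104, 0.2526]
ee_rot: [3.133, 0.002, -1.515]
ft_force: [1.2, -0.1, -0.1]
width: 0.0599
gripper_force: 0.0
```

>>> arm_command(targets=[{"x": -0.055,"y": -0.012,"z": 0,"ax": 0,"ay": 0,"az": 0,"jaw": 0.7},{"x": -0.045,"y": -0.01,"z": 0,"ax": 0,"ay": 0,"az": 0,"jaw": 0.7},{"x": -0.025,"y": -0.004,"z": 0.02,"ax": 0,"ay": 0,"az": 0,"jaw": 0.7},{"x": 0,"y": 0,"z": 0.03,"ax": 0,"ay": 0,"az": 0,"jaw": 0.7},{"x": 0,"y": 0,"z": 0,"ax": 0,"ay": 0,"az": 0,"jaw": 0.7}])

```text
time_s: 20.65
position: [0.6164, 0.2341, 0.1996]
ee_rot: [3.128, -0.0, -1.514]
ft_force: [-0.2, -0.6, -0.2]
width: 0.0601
gripper_force: 0.0
```

```bash
python3 go.py .6145 .245 .102 4.769; python3 - <<'E'
from h import *
s=monitor.sense();p=optics.grab_frame('wrist');save(p,'w7.png')
P=cloud(p,s).reshape(-1,3);P=P[(P[:,2]>.085)&(P[:,2]<.13)&(P[:,0]>.58)&(P[:,0]<.66)&(P[:,1]>.18)&(P[:,1]<.31)]
for y in np.arange(.225,.3,.01):
    q=P[abs(P[:,1]-y)<.003]
    if len(q)>4: print(y.round(3),np.percentile(q[:,0],[2,98]).round(4),q[:,2].max().round(4))
E
```

```text
t 20.65 pos [0.6164 0.2341 0.1996] rpy [ 3.128 -0.    -1.514] q [ 0.36  0.49  0.33  1.42  0.   -1.27] w 0.06013610544692505 F [-0.2 -0.6 -0.2]
shift (after turning) [-0.011   0.0012  0.0976] shift(now) [-0.011  -0.0001  0.0976] turn [ 0.0137  0.     -0.0003]
0.235 [0.6058 0.6238] 0.1121
0.245 [0.6041 0.6248] 0.1126
0.255 [0.6034 0.6243] 0.1132
0.265 [0.6027 0.6239] 0.1137
0.275 [0.6021 0.6234] 0.1136
0.285 [0.6015 0.6229] 0.1139
0.295 [0.6015 0.6225] 0.1147
```

View pics/w7.png

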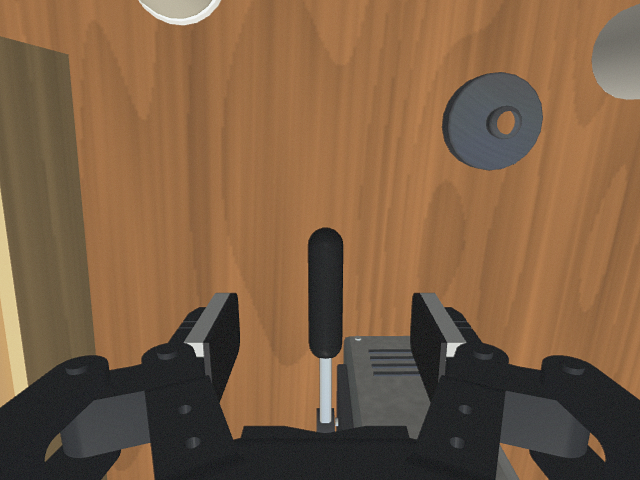

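The handle is at columns 308–343, midway between the open fingers, with its grip end at row 228. Descend and pinch.

>>> arm_command(targets=[{"x": -0.01,"y": 0.001,"z": 0.03,"ax": 0.013,"ay": 0,"az": 0,"jaw": 0.7},{"x": 0,"y": 0,"z": 0.04,"ax": 0,"ay": 0,"az": 0,"jaw": 0.7},{"x": 0,"y": 0,"z": 0.027,"ax": 0,"ay": 0,"az": 0,"jaw": 0.7},{"x": 0,"y": 0,"z": 0,"ax": 0,"ay": 0,"az": 0,"jaw": 0.5},{"x": 0,"y": 0,"z": 0,"ax": 0,"ay": 0,"az": 0,"jaw": 0.2},{"x": 0,"y": 0,"z": 0,"ax": 0,"ay": 0,"az": 0,"jaw": 0.1},{"x": 0,"y": 0,"z": 0,"ax": 0,"ay": 0,"az": 0,"jaw": 0.1},{"x": 0,"y": 0,"z": 0,"ax": 0,"ay": 0,"az": 0,"jaw": 0.1}])

```text
time_s: 21.7
position: [0.6169, 0.2452, 0.1067]
ee_rot: [-3.136, 0.002, -1.514]
ft_force: [-0.1, -0.3, -0.3]
width: 0.0084
gripper_force: 0.0
```

```bash
python3 go.py .608 .271 .026 4.769; python3 -c "
import numpy as np
r=.3745-.2442;t=-.02
for a in list(np.arange(-.02,-.68,-.09)): print(round(a,2),'fwd(+x tool=-y)',np.round(.13*np.cos(a),4),'z',np.round(.105+.13*np.sin(a),4))"
```

```text
t 21.7 pos [0.6169 0.2452 0.1067] rpy [-3.136e+00  2.000e-03 -1.514e+00] q [ 0.38  0.52  0.13  1.18  0.   -1.25] w 0.008379288215513312 F [-0.1 -0.3 -0.3]
shift (after turning) [-0.0263  0.0074  0.0807] shift(now) [-0.0261  0.0079  0.0807] turn [-0.0057  0.0023 -0.0003]
-0.02 fwd(+x tool=-y) 0.13 z 0.1024
-0.11 fwd(+x tool=-y) 0.1292 z 0.0907
-0.2 fwd(+x tool=-y) 0.1274 z 0.0792
-0.29 fwd(+x tool=-y) 0.1246 z 0.0678
-0.38 fwd(+x tool=-y) 0.1207 z 0.0568
-0.47 fwd(+x tool=-y) 0.1159 z 0.0461
-0.56 fwd(+x tool=-y) 0.1101 z 0.0359
-0.65 fwd(+x tool=-y) 0.1035 z 0.0263
```

```bash
python3 - <<'E'
from h import *
s=monitor.sense();p=optics.grab_frame('wrist');q=optics.grab_frame('scene');save(q,'s8.png')
im=np.hstack([cv2.resize(p['image'],(400,300)),cv2.resize(q['image'][130:280,300:500],(400,300))])
cv2.imwrite('pics/c8.png',im[:,:,::-1])
E
```

```text
(no output)
```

View pics/c8.png

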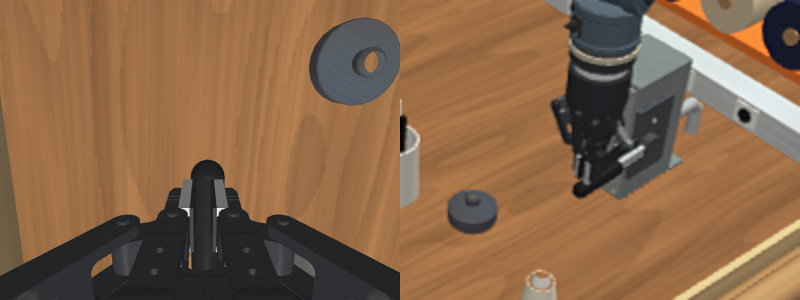

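The fingers closed just above the grip and squeezed the handle part-way down; they now rest on top of it. I'll push it down to the off stop this way, then pinch lower for the throw.

>>> arm_command(targets=[{"x": -0.006,"y": 0,"z": 0.008,"ax": -0.005,"ay": 0,"az": 0,"jaw": 0.05},{"x": -0.006,"y": -0.0005,"z": 0.01,"ax": 0,"ay": 0,"az": 0,"jaw": 0.05},{"x": -0.006,"y": 0,"z": 0.01,"ax": 0,"ay": 0,"az": 0,"jaw": 0.05},{"x": -0.005,"y": 0,"z": 0.01,"ax": 0,"ay": 0,"az": 0,"jaw": 0.05},{"x": -0.003,"y": 0,"z": 0.006,"ax": 0,"ay": 0,"az": 0,"jaw": 0.05},{"x": 0,"y": 0,"z": 0.002,"ax": 0,"ay": 0,"az": 0,"jaw": 0.05},{"x": 0,"y": 0,"z": 0,"ax": 0,"ay": 0,"az": 0,"jaw": 0.05}])

```text
time_s: 22.68
position: [0.6157, 0.2711, 0.0598]
ee_rot: [3.141, 0.001, -1.514]
ft_force: [0.5, -3.3, 2.3]
width: 0.0042
gripper_force: 1.7
```

>>> arm_command(targets=[{"x": 0,"y": 0,"z": 0.002,"ax": 0,"ay": 0,"az": 0,"jaw": 0.05},{"x": 0,"y": 0,"z": 0.002,"ax": 0,"ay": 0,"az": 0,"jaw": 0.05},{"x": 0,"y": 0,"z": 0,"ax": 0,"ay": 0,"az": 0,"jaw": 0.05}])

```text
time_s: 23.05
position: [0.6158, 0.2718, 0.0564]
ee_rot: [-3.141, 0.003, -1.514]
ft_force: [-0.5, -0.7, 4.4]
width: 0.0044
gripper_force: 2.4
```

>>> arm_command(targets=[{"x": 0,"y": 0,"z": 0.003,"ax": 0,"ay": 0,"az": 0,"jaw": 0.05},{"x": 0,"y": 0,"z": 0,"ax": 0,"ay": 0,"az": 0,"jaw": 0.05}])

```text
time_s: 23.3
position: [0.6159, 0.2721, 0.0535]
ee_rot: [-3.141, 0.004, -1.514]
ft_force: [-0.4, 0.8, 6.0]
width: 0.0042
gripper_force: 2.3
```

>>> arm_command(targets=[{"x": 0,"y": 0,"z": 0.003,"ax": 0,"ay": 0,"az": 0,"jaw": 0.05},{"x": 0,"y": 0,"z": 0,"ax": 0,"ay": 0,"az": 0,"jaw": 0.05}])

```text
time_s: 23.55
position: [0.616, 0.2721, 0.0505]
ee_rot: [-3.141, 0.003, -1.514]
ft_force: [0.1, 0.1, 5.2]
width: 0.0041
gripper_force: 2.2
```

>>> arm_command(targets=[{"x": 0,"y": 0,"z": 0.003,"ax": 0,"ay": 0,"az": 0,"jaw": 0.05},{"x": 0,"y": 0,"z": 0,"ax": 0,"ay": 0,"az": 0,"jaw": 0.05}])

```text
time_s: 23.8
position: [0.6161, 0.2721, 0.0475]
ee_rot: [-3.141, 0.003, -1.514]
ft_force: [0.3, -0.3, 5.1]
width: 0.0042
gripper_force: 2.2
```

>>> arm_command(targets=[{"x": 0,"y": 0,"z": 0.002,"ax": 0,"ay": 0,"az": 0,"jaw": 0.05},{"x": 0,"y": 0,"z": 0,"ax": 0,"ay": 0,"az": 0,"jaw": 0.05}])

```text
time_s: 24.05
position: [0.6161, 0.2721, 0.0456]
ee_rot: [-3.14, 0.003, -1.514]
ft_force: [-0.0, -0.8, 5.5]
width: 0.0041
gripper_force: 2.4
```

```bash
cat > lev.py <<'E'
from h import *
s=monitor.sense();p=optics.grab_frame('scene');w=cloud(p).reshape(-1,3)
a=np.radians(93.3);ux=np.array([-np.cos(a),-np.sin(a)]);uy=np.array([np.sin(a),-np.cos(a)])
d=w[:,:2]-np.array([.608,.3745]);r=d@ux;l=d@uy
m=(abs(l)<.009)&(r>.06)&(r<.17)&(w[:,2]>.005)&(w[:,2]<.22)
for c in np.arange(.065,.15,.01):
    q=w[m&(abs(r-c)<.004),2]
    if len(q): print(c.round(3),len(q),'z',q.min().round(3),q.max().round(3),'ang if max is top',np.round([t for t in np.arange(-.8,.8,.01) if c*np.tan(t)+.105+.011/np.cos(t)<=q.max()][-1:],2))
print(s['position'],s['ft_force'],s['width'])
E
python3 lev.py
```

```text
0.065 2 z 0.005 0.062 ang if max is top [-0.73]
0.075 3 z 0.063 0.066 ang if max is top [-0.62]
0.085 1 z 0.052 0.052 ang if max is top [-0.68]
0.095 6 z 0.006 0.053 ang if max is top [-0.61]
0.105 37 z 0.036 0.127 ang if max is top [0.09]
0.115 119 z 0.029 0.167 ang if max is top [0.4]
0.125 21 z 0.032 0.168 ang if max is top [0.38]
0.135 23 z 0.189 0.218 ang if max is top [0.63]
0.145 7 z 0.005 0.22 ang if max is top [0.6]
[0.61609996 0.27205763 0.04564105] [-0.01225877 -0.83991984  5.53414283] 0.004062816174804093
```

```bash
python3 - <<'E'
from h import *
p=optics.grab_frame('wrist');q=optics.grab_frame('scene')
im=np.hstack([cv2.resize(p['image'][150:450,120:520],(400,300)),cv2.resize(q['image'][160:250,350:470],(400,300),interpolation=cv2.INTER_CUBIC)])
cv2.imwrite('pics/c9.png',im[:,:,::-1])
E
```

```text
(no output)
```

View pics/c9.png

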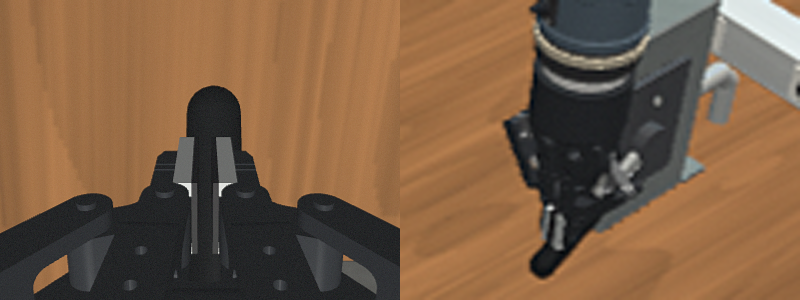

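The handle lies steeply down, centred under the fingertips, so the stop should be near. I'll keep going in small steps and watch the force.

>>> arm_command(targets=[{"x": 0,"y": 0,"z": 0.002,"ax": 0,"ay": 0,"az": 0,"jaw": 0.05},{"x": 0,"y": 0,"z": 0,"ax": 0,"ay": 0,"az": 0,"jaw": 0.05}])

```text
time_s: 24.45
position: [0.6161, 0.2721, 0.0436]
ee_rot: [-3.141, 0.003, -1.514]
ft_force: [-0.3, -0.1, 6.1]
width: 0.0043
gripper_force: 2.4
```

>>> arm_command(targets=[{"x": 0,"y": 0,"z": 0.002,"ax": 0,"ay": 0,"az": 0,"jaw": 0.05},{"x": 0,"y": 0,"z": 0,"ax": 0,"ay": 0,"az": 0,"jaw": 0.05}])

```text
time_s: 24.7
position: [0.6161, 0.272, 0.0416]
ee_rot: [-3.141, 0.003, -1.514]
ft_force: [-0.0, -0.3, 4.9]
width: 0.0043
gripper_force: 2.4
```

>>> arm_command(targets=[{"x": 0,"y": 0,"z": 0.002,"ax": 0,"ay": 0,"az": 0,"jaw": 0.05},{"x": 0,"y": 0,"z": 0,"ax": 0,"ay": 0,"az": 0,"jaw": 0.05}])

```text
time_s: 24.95
position: [0.6161, 0.272, 0.0396]
ee_rot: [-3.141, 0.003, -1.514]
ft_force: [-0.0, -0.6, 5.3]
width: 0.0045
gripper_force: 2.4
```

>>> arm_command(targets=[{"x": 0,"y": 0,"z": 0.003,"ax": 0,"ay": 0,"az": 0,"jaw": 0.05},{"x": 0,"y": 0,"z": 0,"ax": 0,"ay": 0,"az": 0,"jaw": 0.05}])

```text
time_s: 25.2
position: [0.6161, 0.2719, 0.0365]
ee_rot: [-3.141, 0.003, -1.514]
ft_force: [0.3, -1.0, 3.8]
width: 0.0044
gripper_force: 2.1
```

>>> arm_command(targets=[{"x": 0,"y": 0,"z": 0.003,"ax": 0,"ay": 0,"az": 0,"jaw": 0.05},{"x": 0,"y": 0,"z": 0,"ax": 0,"ay": 0,"az": 0,"jaw": 0.05}])

```text
time_s: 25.45
position: [0.616, 0.2719, 0.0334]
ee_rot: [-3.141, 0.003, -1.514]
ft_force: [0.4, -1.5, 4.6]
width: 0.0043
gripper_force: 2.0
```

```bash
python3 lev.py; python3 - <<'E'
from h import *
print(arm.nose_length)
s=monitor.sense();p=optics.grab_frame('wrist');w=cloud(p,s);print(s['position'])
u=int(np.argmin(abs(np.arange(640)-325)))
for v in range(200,470,12):
    print(v,[w[v,c].round(3).tolist() for c in (300,325,350)])
E
```

```text
0.065 7 z 0.006 0.074 ang if max is top [-0.61]
0.075 1 z 0.053 0.053 ang if max is top [-0.73]
0.095 4 z 0.027 0.041 ang if max is top [-0.7]
0.105 36 z 0.029 0.111 ang if max is top [-0.05]
0.115 124 z 0.021 0.157 ang if max is top [0.33]
0.125 8 z 0.145 0.157 ang if max is top [0.31]
0.135 31 z 0.177 0.22 ang if max is top [0.64]
0.145 5 z 0.183 0.214 ang if max is top [0.58]
[0.61602073 0.27188373 0.03341841] [ 0.42868233 -1.45178524  4.62288079] 0.004257584624423201
0.017
[0.61602762 0.27187161 0.03342311]
200 [[0.629, 0.24, 0.002], [0.618, 0.239, 0.001], [0.607, 0.239, 0.001]]
212 [[0.629, 0.245, 0.001], [0.618, 0.245, 0.0], [0.606, 0.244, 0.001]]
224 [[0.629, 0.251, -0.0], [0.617, 0.25, 0.001], [0.606, 0.25, 0.0]]
236 [[0.628, 0.256, 0.001], [0.617, 0.256, 0.001], [0.606, 0.255, 0.002]]
248 [[0.628, 0.262, 0.001], [0.617, 0.261, 0.001], [0.605, 0.261, -0.001]]
260 [[0.628, 0.268, 0.0], [0.617, 0.258, 0.028], [0.607, 0.259, 0.025]]
272 [[0.628, 0.274, 0.001], [0.617, 0.262, 0.033], [0.607, 0.261, 0.031]]
284 [[0.627, 0.279, 0.001], [0.616, 0.265, 0.036], [0.607, 0.265, 0.036]]

[... 386 characters left out ...]
 [0.615, 0.287, 0.051], [0.611, 0.26, 0.097]]
368 [[0.622, 0.259, 0.103], [0.615, 0.29, 0.054], [0.611, 0.258, 0.104]]
380 [[0.622, 0.257, 0.111], [0.615, 0.293, 0.056], [0.612, 0.256, 0.112]]
392 [[0.622, 0.26, 0.111], [0.615, 0.296, 0.06], [0.612, 0.258, 0.113]]
404 [[0.622, 0.263, 0.111], [0.614, 0.299, 0.062], [0.611, 0.261, 0.113]]
416 [[0.622, 0.266, 0.111], [0.614, 0.302, 0.064], [0.611, 0.264, 0.113]]
428 [[0.621, 0.267, 0.113], [0.614, 0.305, 0.066], [0.611, 0.266, 0.114]]
440 [[0.621, 0.26, 0.125], [0.617, 0.26, 0.125], [0.612, 0.26, 0.125]]
452 [[0.621, 0.26, 0.128], [0.616, 0.26, 0.128], [0.612, 0.259, 0.128]]
464 [[0.621, 0.26, 0.131], [0.617, 0.259, 0.131], [0.612, 0.26, 0.13]]
```

The wrist depth puts the handle's top at z≈.043 (y=.272), which is θ≈-0.64. The loosely shut fingers are folding back under about 5 N, so pushing this way can't confirm the stop. I'll back off, measure, then pinch with the tool tilted out from the box.

>>> arm_command(targets=[{"x": 0,"y": 0,"z": -0.02,"ax": 0,"ay": 0,"az": 0,"jaw": 0.05},{"x": 0.01,"y": 0,"z": -0.04,"ax": 0,"ay": 0,"az": 0,"jaw": 0.3},{"x": 0.01,"y": 0,"z": -0.04,"ax": 0,"ay": -0.1,"az": 0,"jaw": 0.6},{"x": 0.01,"y": 0,"z": 0,"ax": 0,"ay": -0.1,"az": 0,"jaw": 0.6},{"x": 0,"y": 0,"z": 0,"ax": 0,"ay": -0.1,"az": 0,"jaw": 0.6},{"x": 0,"y": 0,"z": 0,"ax": 0,"ay": 0,"az": 0,"jaw": 0.6}])

```text
time_s: 26.3
position: [0.6171, 0.2396, 0.1314]
ee_rot: [3.14, 0.302, -1.517]
ft_force: [-0.5, -0.6, 0.1]
width: 0.0514
gripper_force: 0.0
```

```bash
cat > lw.py <<'E'
from h import *
s=monitor.sense();Rm=rot(s['ee_rot']);pos=np.array(s['position'])
print(s['time_s'],pos.round(4),np.round(s['ee_rot'],3),'w',round(s['width'],4))
a=np.radians(93.3);ux=np.array([-np.cos(a),-np.sin(a)]);uy=np.array([np.sin(a),-np.cos(a)])
for nm in('wrist','scene'):
    p=optics.grab_frame(nm);w=cloud(p,s).reshape(-1,3);dark=(p['image'].max(-1)<75).ravel()
    d=w[:,:2]-np.array([.608,.3745]);r=d@ux;l=d@uy
    m=(abs(l)<.014)&(r>.05)&(r<.16)&(w[:,2]>.008)&(w[:,2]<.23)&dark
    if nm=='wrist': m&=((w-pos)@Rm)[:,2]>.02   # beyond the fingertips
    rr=[];zz=[]
    for c in np.arange(.055,.145,.006):
        q=m&(abs(r-c)<.003)
        if q.sum()>4: rr.append(c);zz.append(np.percentile(w[q,2],97))
    if len(rr)>3:
        k=np.polyfit(rr,zz,1);print(nm,len(rr),'slope angle',np.arctan(k[0]).round(3),'pts',[(round(c,3),round(z,4)) for c,z in zip(rr,zz)],
        'ang by height',[round(float(min(np.arange(-.8,.8,.005),key=lambda t:abs(.105+c*np.tan(t)+.011/np.cos(t)-z))),3) for c,z in zip(rr,zz)],'x mid',np.mean(np.percentile(l[m],[2,98])).round(4))
E
python3 lw.py
```

```text
26.3 [0.6171 0.2396 0.1314] [ 3.14   0.302 -1.517] w 0.0514
wrist 12 slope angle -0.626 pts [(np.float64(0.055), np.float64(0.0753)), (np.float64(0.061), np.float64(0.0743)), (np.float64(0.067), np.float64(0.0707)), (np.float64(0.073), np.float64(0.0662)), (np.float64(0.079), np.float64(0.0619)), (np.float64(0.085), np.float64(0.0575)), (np.float64(0.091), np.float64(0.0532)), (np.float64(0.097), np.float64(0.0487)), (np.float64(0.103), np.float64(0.0443)), (np.float64(0.109), np.float64(0.0396)), (np.float64(0.115), np.float64(0.0353)), (np.float64(0.121), np.float64(0.0282))] ang by height [-0.675, -0.63, -0.62, -0.62, -0.62, -0.625, -0.625, -0.625, -0.625, -0.625, -0.625, -0.645] x mid -0.001
scene 11 slope angle -0.598 pts [(np.float64(0.055), np.float64(0.0749)), (np.float64(0.061), np.float64(0.0738)), (np.float64(0.067), np.float64(0.0752)), (np.float64(0.073), np.float64(0.0655)), (np.float64(0.079), np.float64(0.0632)), (np.float64(0.085), np.float64(0.0601)), (np.float64(0.091), np.float64(0.0537)), (np.float64(0.097), np.float64(0.048)), (np.float64(0.103), np.float64(0.0476)), (np.float64(0.109), np.float64(0.0426)), (np.float64(0.115), np.float64(0.0355))] ang by height [-0.675, -0.635, -0.57, -0.63, -0.61, -0.6, -0.62, -0.63, -0.6, -0.61, -0.625] x mid 0.0012
```

>>> arm_command(targets=[{"x": -0.0045,"y": 0.0015,"z": 0.03,"ax": 0,"ay": 0,"az": 0,"jaw": 0.6},{"x": 0,"y": 0,"z": 0.04,"ax": 0,"ay": 0,"az": 0,"jaw": 0.6},{"x": 0,"y": 0,"z": 0.03,"ax": 0,"ay": 0,"az": 0,"jaw": 0.6},{"x": 0,"y": 0,"z": 0.0125,"ax": 0,"ay": 0,"az": 0,"jaw": 0.6},{"x": 0,"y": 0,"z": 0,"ax": 0,"ay": 0,"az": 0,"jaw": 0.6}])

```text
time_s: 27.02
position: [0.6133, 0.2795, 0.0256]
ee_rot: [3.141, 0.301, -1.513]
ft_force: [0.6, -0.2, 0.4]
width: 0.0512
gripper_force: 0.0
```

>>> arm_command(targets=[{"x": 0,"y": 0,"z": 0,"ax": 0,"ay": 0,"az": 0,"jaw": 0.4},{"x": 0,"y": 0,"z": 0,"ax": 0,"ay": 0,"az": 0,"jaw": 0.2},{"x": 0,"y": 0,"z": 0,"ax": 0,"ay": 0,"az": 0,"jaw": 0.1},{"x": 0,"y": 0,"z": 0,"ax": 0,"ay": 0,"az": 0,"jaw": 0.1},{"x": 0,"y": 0,"z": 0,"ax": 0,"ay": 0,"az": 0,"jaw": 0.1}])

```text
time_s: 27.65
position: [0.6131, 0.2775, 0.028]
ee_rot: [3.141, 0.301, -1.516]
ft_force: [-8.5, -8.0, 14.2]
width: 0.0089
gripper_force: 10.3
```

```bash
python3 - <<'E'
from h import *
p=optics.grab_frame('wrist');q=optics.grab_frame('scene')
im=np.hstack([cv2.resize(p['image'][150:450,120:520],(400,300)),cv2.resize(q['image'][165:255,350:470],(400,300),interpolation=cv2.INTER_CUBIC)])
cv2.imwrite('pics/c10.png',np.clip(im[:,:,::-1].astype(float)*1.6,0,255))
E
```

```text
[ WARN:0@0.642] global loadsave.cpp:1063 imwrite_ Unsupported depth image for selected encoder is fallbacked to CV_8U.
```

View pics/c10.png

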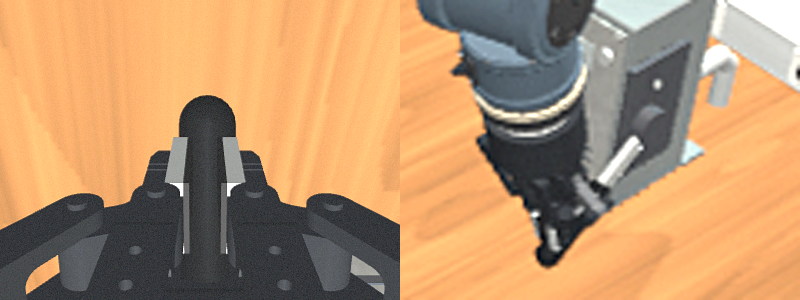

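```bash
python3 - <<'E'
from h import *
s=monitor.sense();p=optics.grab_frame('wrist')
def show(w,pos,o):
    T=(w-np.array(pos))@rot(o)
    m=(abs(T[...,1])<.05)&(T[...,0]>-.03)&(T[...,0]<.02)&(T[...,2]<.05)
    for y in np.arange(-.045,.046,.005):
        q=T[m&(abs(T[...,1]-y)<.0025)]
        if len(q)>3:
            i=np.argsort(q[:,2])[-3:]; print(y.round(3),len(q),'deepest',q[i[0]].round(4))
d=np.load('w4.npz');print('w4');show(d['w'],d['s'],d['o'])
print('now',s['position'],s['width'],s['ft_force']);show(cloud(p,s),s['position'],s['ee_rot'])
# lever seen between the pads
T=(cloud(p,s)-np.array(s['position']))@rot(s['ee_rot'])
for v in range(230,440,15): print(v,[T[v,c].round(3).tolist() for c in(285,300,312,325,338,350,365)])
E
```

```text
w4
-0.045 4823 deepest [ 0.0078 -0.0425 -0.0591]
-0.04 2279 deepest [ 0.0075 -0.0385 -0.0567]
-0.035 1116 deepest [ 0.0075 -0.0329 -0.0231]
-0.03 1399 deepest [ 0.0113 -0.0283 -0.0202]
-0.025 3954 deepest [-0.0214 -0.0241 -0.0048]
-0.02 6187 deepest [-0.0131 -0.0225 -0.009 ]
-0.015 4030 deepest [ 0.0081 -0.0164 -0.0141]
-0.01 3488 deepest [-0.0104 -0.0121 -0.0155]
-0.005 3291 deepest [-0.013  -0.0074 -0.0158]
-0.0 3164 deepest [-0.013  -0.0016 -0.0158]
0.005 3276 deepest [-0.0184  0.0072 -0.0156]
0.01 3487 deepest [ 0.0078  0.0115 -0.0151]
0.015 4092 deepest [-0.0233  0.0175 -0.0131]
0.02 6428 deepest [ 0.0167  0.0224 -0.0075]
0.025 3621 deepest [ 0.0184  0.0235 -0.0044]
0.03 1283 deepest [ 0.0117  0.028  -0.0218]
0.035 1167 deepest [ 0.0075  0.0332 -0.0222]
0.04 2446 deepest [ 0.0075  0.038  -0.0566]
0.045 5059 deepest [ 0.0074  0.0434 -0.0588]
now [0.61315152 0.27748258 0.0279628 ] 0.008800046440028795 [-7.650472   -6.85472066 12.57360366]
-0.045 4216 deepest [-0.0297 -0.0431  0.0387]
-0.04 5772 deepest [-0.0292 -0.0386  0.0388]
-0.035 4942 deepest [-0.0296 -0.0336  0.0386]
-0.03 3
[... 2426 characters left out ...]
018, -0.008, -0.083], [0.003, -0.006, -0.06], [-0.023, -0.005, -0.022], [-0.022, 0.0, -0.023], [-0.022, 0.005, -0.022], [0.003, 0.006, -0.06], [0.018, 0.008, -0.083]]
395 [[0.017, -0.007, -0.087], [-0.002, -0.006, -0.06], [-0.028, -0.005, -0.022], [-0.026, 0.0, -0.025], [-0.028, 0.005, -0.023], [-0.001, 0.007, -0.061], [0.017, 0.008, -0.087]]
410 [[0.017, -0.007, -0.091], [-0.006, -0.006, -0.06], [-0.032, -0.005, -0.025], [-0.032, 0.0, -0.025], [-0.032, 0.005, -0.025], [-0.005, 0.006, -0.062], [0.017, 0.007, -0.091]]
425 [[0.016, -0.007, -0.093], [-0.01, -0.006, -0.061], [-0.037, -0.004, -0.027], [-0.037, 0.0, -0.028], [-0.037, 0.005, -0.027], [-0.007, 0.006, -0.065], [0.017, 0.007, -0.094]]
```

The fingers again closed over the top of the grip instead of round it. I'll lift clear and measure where the fingertips really are, first at pinch width and then shut.

>>> arm_command(targets=[{"x": 0,"y": 0,"z": 0,"ax": 0,"ay": 0,"az": 0,"jaw": 0.5},{"x": 0,"y": 0,"z": -0.03,"ax": 0,"ay": 0,"az": 0,"jaw": 0.35},{"x": 0,"y": 0,"z": -0.05,"ax": 0,"ay": 0,"az": 0,"jaw": 0.35},{"x": 0,"y": 0,"z": -0.02,"ax": 0,"ay": 0,"az": 0,"jaw": 0.35},{"x": 0,"y": 0,"z": 0,"ax": 0,"ay": 0,"az": 0,"jaw": 0.35}])

```text
time_s: 28.42
position: [0.617, 0.2488, 0.1238]
ee_rot: [-3.137, 0.303, -1.514]
ft_force: [-0.5, 0.3, 0.4]
width: 0.0299
gripper_force: 0.0
```

```bash
cat > tip.py <<'E'
from h import *
s=monitor.sense();p=optics.grab_frame('wrist');T=(cloud(p,s)-np.array(s['position']))@rot(s['ee_rot'])
H=np.array(p['hand_eye']);print('w',s['width'],'cam at',H[:3,3].round(3),'axis',H[:3,2].round(3))
m=(abs(T[...,1])<.06)&(T[...,0]>-.03)&(T[...,0]<.02)&(T[...,2]<.035)
for y in np.arange(-.03,.031,.004):
    q=T[m&(abs(T[...,1]-y)<.002)]
    if len(q)>3: print(y.round(3),len(q),'deepest',q[np.argsort(q[:,2])[-3]].round(4))
E
python3 tip.py
```

```text
w 0.02988575494644775 cam at [ 0.066  0.    -0.157] axis [-0.261 -0.002  0.965]
-0.03 501 deepest [ 0.0078 -0.028  -0.0265]
-0.026 1086 deepest [ 0.0074 -0.0261 -0.0209]
-0.022 2569 deepest [ 0.0115 -0.021  -0.0194]
-0.018 4196 deepest [ 0.0114 -0.019  -0.019 ]
-0.014 3775 deepest [-0.0044 -0.0151 -0.0142]
-0.01 1778 deepest [ 0.0099 -0.0114 -0.0862]
-0.006 1216 deepest [ 0.0101 -0.0073 -0.0864]
-0.002 1149 deepest [ 0.0096 -0.0016 -0.0874]
0.002 1115 deepest [ 0.0096  0.0022 -0.0876]
0.006 1220 deepest [ 0.0098  0.008  -0.0866]
0.01 1764 deepest [ 0.0099  0.0101 -0.0861]
0.014 3732 deepest [-0.0027  0.0149 -0.0145]
0.018 4178 deepest [ 0.0114  0.0196 -0.0188]
0.022 2661 deepest [ 0.0114  0.0209 -0.019 ]
0.026 1094 deepest [ 0.0076  0.0248 -0.0211]
0.03 494 deepest [ 0.0074  0.0284 -0.0271]
```

>>> arm_command(targets=[{"x": 0,"y": 0,"z": 0,"ax": 0,"ay": 0,"az": 0,"jaw": 0},{"x": 0,"y": 0,"z": 0,"ax": 0,"ay": 0,"az": 0,"jaw": 0},{"x": 0,"y": 0,"z": 0,"ax": 0,"ay": 0,"az": 0,"jaw": 0}])

```text
time_s: 28.85
position: [0.6151, 0.2492, 0.1207]
ee_rot: [3.14, 0.302, -1.514]
ft_force: [0.4, -0.3, -0.1]
width: 0.0
gripper_force: 0.0
```

```bash
python3 tip.py; python3 lw.py
```

```text
w 2.0215428544676164e-05 cam at [ 0.066  0.    -0.157] axis [-0.261 -0.002  0.965]
-0.03 2067 deepest [ 0.0121 -0.029  -0.0592]
-0.026 1887 deepest [ 0.0123 -0.0258 -0.0589]
-0.022 1559 deepest [ 0.0064 -0.021  -0.0567]
-0.018 1096 deepest [ 0.0074 -0.0165 -0.0548]
-0.014 2970 deepest [ 0.0075 -0.0123 -0.0227]
-0.01 3498 deepest [ 0.0073 -0.0101 -0.0207]
-0.006 4024 deepest [ 0.0114 -0.0054 -0.0181]
-0.002 3356 deepest [ 0.0113 -0.0016 -0.0179]
0.002 3305 deepest [ 0.0112  0.0015 -0.0176]
0.006 3987 deepest [ 0.0112  0.0063 -0.0176]
0.01 3503 deepest [ 0.007   0.0089 -0.0206]
0.014 2996 deepest [ 0.0075  0.0125 -0.0233]
0.018 1152 deepest [ 0.0069  0.0165 -0.0549]
0.022 1537 deepest [ 0.0073  0.02   -0.0571]
0.026 1903 deepest [ 0.0121  0.0274 -0.0586]
0.03 2054 deepest [ 0.0123  0.0294 -0.0594]
28.9 [0.6152 0.2492 0.1209] [ 3.141  0.302 -1.514] w 0.0002
wrist 8 slope angle -0.521 pts [(np.float64(0.073), np.float64(0.0538)), (np.float64(0.079), np.float64(0.0577)), (np.float64(0.085), np.float64(0.056)), (np.float64(0.091), np.float64(0.0517)), (np.float64(0.097), np.float64(0.0469)
[... 153 characters left out ...]
6, -0.635, -0.635, -0.635, -0.64, -0.64, -0.64] x mid -0.001
scene 12 slope angle 0.526 pts [(np.float64(0.055), np.float64(0.0759)), (np.float64(0.061), np.float64(0.073)), (np.float64(0.067), np.float64(0.0699)), (np.float64(0.073), np.float64(0.0647)), (np.float64(0.079), np.float64(0.061)), (np.float64(0.085), np.float64(0.056)), (np.float64(0.091), np.float64(0.0522)), (np.float64(0.097), np.float64(0.0455)), (np.float64(0.103), np.float64(0.0443)), (np.float64(0.109), np.float64(0.0412)), (np.float64(0.115), np.float64(0.0371)), (np.float64(0.139), np.float64(0.1883))] ang by height [-0.665, -0.645, -0.63, -0.635, -0.63, -0.635, -0.63, -0.645, -0.625, -0.615, -0.615, 0.47] x mid 0.0013
```

The camera shows the real fingertips about 18 mm behind the reported TCP, not 17 mm ahead. That explains both failed pinches, and the cutter grips near the top edge. The handle reads θ≈-0.64, effectively at the off stop. I'll pinch 33 mm deeper, with force checks.

>>> arm_command(targets=[{"x": 0,"y": 0,"z": 0,"ax": 0,"ay": 0,"az": 0,"jaw": 0.55},{"x": 0,"y": 0,"z": 0.01,"ax": 0,"ay": 0,"az": 0,"jaw": 0.55},{"x": 0,"y": 0,"z": 0.03,"ax": 0,"ay": 0,"az": 0,"jaw": 0.55},{"x": 0,"y": 0,"z": 0.03,"ax": 0,"ay": 0,"az": 0,"jaw": 0.55},{"x": 0,"y": 0,"z": 0.03,"ax": 0,"ay": 0,"az": 0,"jaw": 0.55},{"x": 0,"y": 0,"z": 0.01,"ax": 0,"ay": 0,"az": 0,"jaw": 0.55},{"x": 0,"y": 0,"z": 0,"ax": 0,"ay": 0,"az": 0,"jaw": 0.55}])

```text
time_s: 29.88
position: [0.6132, 0.2818, 0.016]
ee_rot: [3.14, 0.302, -1.514]
ft_force: [-0.2, -0.2, 0.0]
width: 0.047
gripper_force: 0.0
```

>>> arm_command(targets=[{"x": 0,"y": 0,"z": 0.008,"ax": 0,"ay": 0,"az": 0,"jaw": 0.55},{"x": 0,"y": 0,"z": 0,"ax": 0,"ay": 0,"az": 0,"jaw": 0.55}])

```text
time_s: 30.12
position: [0.6137, 0.2841, 0.0091]
ee_rot: [-3.141, 0.302, -1.514]
ft_force: [-0.1, 0.4, -0.2]
width: 0.0471
gripper_force: 0.0
```

>>> arm_command(targets=[{"x": 0,"y": 0,"z": 0.007,"ax": 0,"ay": 0,"az": 0,"jaw": 0.55},{"x": 0,"y": 0,"z": 0,"ax": 0,"ay": 0,"az": 0,"jaw": 0.4},{"x": 0,"y": 0,"z": 0,"ax": 0,"ay": 0,"az": 0,"jaw": 0.2},{"x": 0,"y": 0,"z": 0,"ax": 0,"ay": 0,"az": 0,"jaw": 0.1},{"x": 0,"y": 0,"z": 0,"ax": 0,"ay": 0,"az": 0,"jaw": 0.1}])

```text
time_s: 30.75
position: [0.6118, 0.286, 0.0024]
ee_rot: [3.139, 0.302, -1.515]
ft_force: [-6.3, -1.9, 5.0]
width: 0.0203
gripper_force: 58.5
```

>>> arm_command(targets=[{"x": 0,"y": 0,"z": 0.003,"ax": 0,"ay": 0,"az": 0,"jaw": 0.1},{"x": 0,"y": 0,"z": 0.002,"ax": 0,"ay": 0,"az": 0,"jaw": 0.1},{"x": 0,"y": 0,"z": 0,"ax": 0,"ay": 0,"az": 0,"jaw": 0.1}])

```text
time_s: 31.12
position: [0.6121, 0.2864, 0.0017]
ee_rot: [3.141, 0.303, -1.516]
ft_force: [-18.1, -18.4, 42.3]
width: 0.0202
gripper_force: 63.0
```

At 42 N the handle is firmly on the off stop. Now throw it up along its arc.

>>> arm_command(targets=[{"x": 0,"y": 0,"z": -0.003,"ax": 0,"ay": 0,"az": 0,"jaw": 0.1},{"x": 0.003,"y": 0,"z": -0.012,"ax": 0,"ay": 0,"az": 0,"jaw": 0.1},{"x": 0.003,"y": 0,"z": -0.012,"ax": 0,"ay": 0,"az": 0,"jaw": 0.1},{"x": 0.001,"y": 0,"z": -0.012,"ax": 0,"ay": 0,"az": 0,"jaw": 0.1},{"x": 0,"y": 0,"z": -0.012,"ax": 0,"ay": 0,"az": 0,"jaw": 0.1},{"x": -0.0015,"y": 0,"z": -0.012,"ax": 0,"ay": 0,"az": 0,"jaw": 0.1},{"x": -0.002,"y": 0,"z": -0.012,"ax": 0,"ay": 0,"az": 0,"jaw": 0.1}])

```text
time_s: 32.0
position: [0.613, 0.2626, 0.067]
ee_rot: [3.138, 0.303, -1.514]
ft_force: [-2.0, 10.5, -8.9]
width: 0.02
gripper_force: 59.0
```

```bash
python3 go.py .612 .265 .07 4.769
```

```text
t 32.0 pos [0.613  0.2626 0.067 ] rpy [ 3.138  0.303 -1.514] q [ 0.26  0.51 -0.03  0.97  0.3  -1.35] w 0.020037632053022027 F [-2.  10.5 -8.9]
shift (after turning) [-0.0024  0.0009 -0.003 ] shift(now) [-0.0032  0.0009 -0.0021] turn [0.0038 0.3026 0.0004]
```

>>> arm_command(targets=[{"x": -0.004,"y": 0,"z": -0.0115,"ax": 0,"ay": 0,"az": 0,"jaw": 0.1},{"x": -0.0045,"y": 0,"z": -0.0115,"ax": 0,"ay": 0,"az": 0,"jaw": 0.1},{"x": -0.006,"y": 0,"z": -0.0105,"ax": 0,"ay": 0,"az": 0,"jaw": 0.1},{"x": -0.0065,"y": 0,"z": -0.01,"ax": 0,"ay": 0,"az": 0,"jaw": 0.1},{"x": -0.008,"y": 0,"z": -0.009,"ax": 0,"ay": 0,"az": 0,"jaw": 0.1},{"x": -0.0085,"y": 0,"z": -0.009,"ax": 0,"ay": 0,"az": 0,"jaw": 0.1},{"x": -0.005,"y": 0,"z": -0.004,"ax": 0,"ay": 0,"az": 0,"jaw": 0.1},{"x": 0,"y": 0,"z": 0,"ax": 0,"ay": 0,"az": 0,"jaw": 0.1}])

```text
time_s: 33.0
position: [0.6118, 0.2856, 0.1421]
ee_rot: [3.138, 0.305, -1.514]
ft_force: [-3.6, 14.7, -9.9]
width: 0.0182
gripper_force: 60.2
```

>>> arm_command(targets=[{"x": -0.003,"y": 0,"z": -0.003,"ax": 0,"ay": 0,"az": 0,"jaw": 0.1},{"x": -0.002,"y": 0,"z": -0.002,"ax": 0,"ay": 0,"az": 0,"jaw": 0.1},{"x": 0,"y": 0,"z": 0,"ax": 0,"ay": 0,"az": 0,"jaw": 0.1}])

```text
time_s: 33.38
position: [0.6128, 0.2882, 0.1501]
ee_rot: [3.141, 0.305, -1.513]
ft_force: [-3.3, 5.0, 3.8]
width: 0.0087
gripper_force: 3.1
```

>>> arm_command(targets=[{"x": 0,"y": 0,"z": 0,"ax": 0,"ay": 0,"az": 0,"jaw": 0.55},{"x": 0,"y": 0,"z": -0.03,"ax": 0,"ay": 0,"az": 0,"jaw": 0.55},{"x": 0,"y": 0,"z": -0.05,"ax": 0,"ay": 0,"az": 0,"jaw": 0.55},{"x": 0,"y": 0,"z": -0.03,"ax": 0,"ay": 0.15,"az": 0,"jaw": 0.55},{"x": 0,"y": 0,"z": 0,"ax": 0,"ay": 0.15,"az": 0,"jaw": 0.55},{"x": 0,"y": 0,"z": 0,"ax": 0,"ay": 0,"az": 0,"jaw": 0.55}])

```text
time_s: 34.12
position: [0.6154, 0.2554, 0.2545]
ee_rot: [-3.141, 0.001, -1.512]
ft_force: [0.1, 0.1, -0.9]
width: 0.0469
gripper_force: 0.0
```

```bash
python3 lw.py; python3 - <<'E'
from h import *
s=monitor.sense();p=optics.grab_frame('wrist');q=optics.grab_frame('scene')
im=np.hstack([cv2.resize(p['image'],(400,300)),cv2.resize(q['image'][140:260,340:500],(400,300),interpolation=cv2.INTER_CUBIC)])
cv2.imwrite('pics/c11.png',im[:,:,::-1])
E
```

```text
34.125 [0.6154 0.2554 0.2545] [-3.141e+00  1.000e-03 -1.512e+00] w 0.0469
wrist 14 slope angle 0.361 pts [(np.float64(0.055), np.float64(0.1435)), (np.float64(0.061), np.float64(0.1461)), (np.float64(0.067), np.float64(0.1488)), (np.float64(0.073), np.float64(0.1517)), (np.float64(0.079), np.float64(0.1544)), (np.float64(0.085), np.float64(0.1571)), (np.float64(0.091), np.float64(0.1597)), (np.float64(0.097), np.float64(0.1625)), (np.float64(0.103), np.float64(0.1652)), (np.float64(0.109), np.float64(0.1679)), (np.float64(0.115), np.float64(0.1705)), (np.float64(0.121), np.float64(0.172)), (np.float64(0.127), np.float64(0.1713)), (np.float64(0.133), np.float64(0.1681))] ang by height [0.445, 0.445, 0.44, 0.44, 0.44, 0.44, 0.435, 0.435, 0.435, 0.435, 0.435, 0.425, 0.405, 0.37] x mid -0.0011
scene 13 slope angle 0.36 pts [(np.float64(0.061), np.float64(0.1457)), (np.float64(0.067), np.float64(0.1493)), (np.float64(0.073), np.float64(0.1532)), (np.float64(0.079), np.float64(0.1556)), (np.float64(0.085), np.float64(0.1565)), (np.float64(0.091), np.float64(0.1605)), (np.float64(0.097), np.float64(0.163)), (np.float64(0.103), np.float64(0.1646)), (np.float64(0.109), np.float64(0.1681)), (np.float64(0.115), np.float64(0.1715)), (np.float64(0.121), np.float64(0.1724)), (np.float64(0.127), np.float64(0.1705)), (np.float64(0.133), np.float64(0.1712))] ang by height [0.435, 0.445, 0.455, 0.45, 0.435, 0.445, 0.44, 0.43, 0.435, 0.44, 0.43, 0.4, 0.39] x mid 0.0029
```

View pics/c11.png

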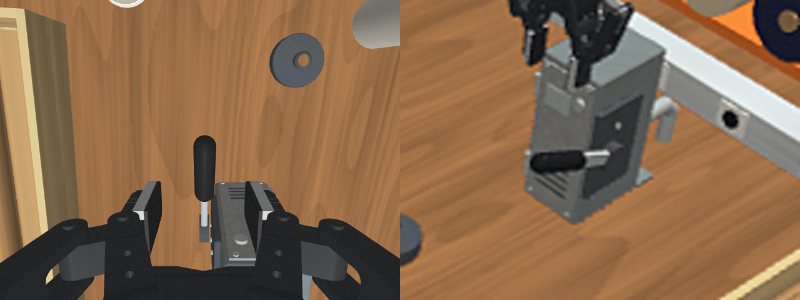

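The handle is at θ≈0.44, with the grip at crop (205,165). I'll pinch again, deeper and with the tool vertical, and finish the throw.

>>> arm_command(targets=[{"x": -0.0105,"y": 0.001,"z": 0.03,"ax": 0,"ay": 0,"az": 0,"jaw": 0.55},{"x": 0,"y": 0,"z": 0.04,"ax": 0,"ay": 0,"az": 0,"jaw": 0.55},{"x": 0,"y": 0,"z": 0.04,"ax": 0,"ay": 0,"az": 0,"jaw": 0.55},{"x": 0,"y": 0,"z": 0.0265,"ax": 0,"ay": 0,"az": 0,"jaw": 0.55},{"x": 0,"y": 0,"z": 0,"ax": 0,"ay": 0,"az": 0,"jaw": 0.4},{"x": 0,"y": 0,"z": 0,"ax": 0,"ay": 0,"az": 0,"jaw": 0.2},{"x": 0,"y": 0,"z": 0,"ax": 0,"ay": 0,"az": 0,"jaw": 0.1},{"x": 0,"y": 0,"z": 0,"ax": 0,"ay": 0,"az": 0,"jaw": 0.1}])

```text
time_s: 35.33
position: [0.6131, 0.2636, 0.1189]
ee_rot: [3.141, 0.001, -1.515]
ft_force: [-4.6, -3.8, -3.0]
width: 0.0202
gripper_force: 59.0
```

>>> arm_command(targets=[{"x": -0.003,"y": 0,"z": -0.006,"ax": 0,"ay": 0,"az": 0,"jaw": 0.1},{"x": -0.003,"y": 0,"z": -0.006,"ax": 0,"ay": 0,"az": 0,"jaw": 0.1},{"x": -0.004,"y": 0,"z": -0.006,"ax": 0,"ay": 0,"az": 0,"jaw": 0.1},{"x": -0.003,"y": 0,"z": -0.004,"ax": 0,"ay": 0,"az": 0,"jaw": 0.1},{"x": 0,"y": 0,"z": 0,"ax": 0,"ay": 0,"az": 0,"jaw": 0.1}])

```text
time_s: 35.95
position: [0.6123, 0.277, 0.1406]
ee_rot: [3.141, 0.001, -1.514]
ft_force: [-4.0, -4.4, -4.0]
width: 0.0205
gripper_force: 59.5
```

>>> arm_command(targets=[{"x": -0.001,"y": 0,"z": -0.002,"ax": 0,"ay": 0,"az": 0,"jaw": 0.1},{"x": -0.001,"y": 0,"z": -0.001,"ax": 0,"ay": 0,"az": 0,"jaw": 0.1},{"x": 0,"y": 0,"z": 0,"ax": 0,"ay": 0,"az": 0,"jaw": 0.1}])

```text
time_s: 36.33
position: [0.6122, 0.2789, 0.143]
ee_rot: [3.14, 0.001, -1.514]
ft_force: [-3.8, -4.2, -7.6]
width: 0.0206
gripper_force: 59.3
```

>>> arm_command(targets=[{"x": -0.001,"y": 0,"z": -0.002,"ax": 0,"ay": 0,"az": 0,"jaw": 0.1},{"x": -0.001,"y": 0,"z": -0.001,"ax": 0,"ay": 0,"az": 0,"jaw": 0.1},{"x": 0,"y": 0,"z": 0,"ax": 0,"ay": 0,"az": 0,"jaw": 0.1}])

```text
time_s: 36.7
position: [0.6121, 0.2801, 0.1446]
ee_rot: [3.139, -0.001, -1.515]
ft_force: [-1.6, -6.7, -17.8]
width: 0.0201
gripper_force: 59.9
```

>>> arm_command(targets=[{"x": -0.001,"y": 0,"z": -0.002,"ax": 0,"ay": 0,"az": 0,"jaw": 0.1},{"x": 0,"y": 0,"z": 0,"ax": 0,"ay": 0,"az": 0,"jaw": 0.1}])

```text
time_s: 36.95
position: [0.6119, 0.2803, 0.145]
ee_rot: [3.137, -0.002, -1.516]
ft_force: [2.0, -8.2, -25.9]
width: 0.0208
gripper_force: 60.8
```

The force rose to 26 N with the motion stalled, so this is the on stop. Release and retreat.

>>> arm_command(targets=[{"x": 0,"y": 0,"z": 0,"ax": 0,"ay": 0,"az": 0,"jaw": 0.35},{"x": 0,"y": 0,"z": 0,"ax": 0,"ay": 0,"az": 0,"jaw": 0.6},{"x": 0,"y": 0,"z": 0,"ax": 0,"ay": 0,"az": 0,"jaw": 0.6},{"x": 0,"y": 0,"z": -0.03,"ax": 0,"ay": 0,"az": 0,"jaw": 0.6},{"x": 0,"y": 0,"z": -0.05,"ax": 0,"ay": 0,"az": 0,"jaw": 0.6},{"x": 0,"y": 0,"z": -0.05,"ax": 0,"ay": 0,"az": 0,"jaw": 0.6},{"x": 0.04,"y": 0,"z": -0.02,"ax": 0,"ay": 0,"az": 0,"jaw": 0.6},{"x": 0,"y": 0,"z": 0,"ax": 0,"ay": 0,"az": 0,"jaw": 0.6}])

```text
time_s: 37.95
position: [0.616, 0.2408, 0.3014]
ee_rot: [-3.136, 0.004, -1.516]
ft_force: [-0.8, 0.5, -0.2]
width: 0.0514
gripper_force: 0.0
```

```bash
python3 lw.py; python3 - <<'E'
from h import *
p=optics.grab_frame('top');w=cloud(p)
w0=np.load('top0.npz')['w']
o=np.array([.5443,-.2361,0]);a=4.437
A=np.array([[np.cos(a),np.sin(a),0],[-np.sin(a),np.cos(a),0],[0,0,1]]);C=((w-o)@A.T).reshape(-1,3)
q=C[(abs(C[:,1])<.03)&(abs(C[:,0])<.12)&(C[:,2]>.04)&(C[:,2]<.066)];print('cutter top z handle',np.median(q[abs(q[:,0]+.03)<.03],0).round(4))
for n,c in dict(cone_a=(.73,.05),cone_b=(.369,-.069),pot=(.382,.105),wa=(.493,.163),wb=(.686,-.043),tin=(.47,-.032),clap=(.78,-.063)).items():
    m=lambda W:W.reshape(-1,3)[(abs(W.reshape(-1,3)[:,0]-c[0])<.07)&(abs(W.reshape(-1,3)[:,1]-c[1])<.06)&(W.reshape(-1,3)[:,2]>.02)&(W.reshape(-1,3)[:,2]<.17)].mean(0).round(4)
    print(n,m(w0),m(w))
E
```

```text
37.95 [0.616  0.2408 0.3014] [-3.136  0.004 -1.516] w 0.0514
wrist 11 slope angle 0.552 pts [(np.float64(0.055), np.float64(0.1629)), (np.float64(0.061), np.float64(0.1675)), (np.float64(0.067), np.float64(0.1724)), (np.float64(0.073), np.float64(0.1769)), (np.float64(0.079), np.float64(0.1809)), (np.float64(0.085), np.float64(0.1859)), (np.float64(0.091), np.float64(0.19)), (np.float64(0.097), np.float64(0.1949)), (np.float64(0.103), np.float64(0.1978)), (np.float64(0.109), np.float64(0.1977)), (np.float64(0.115), np.float64(0.1957))] ang by height [0.67, 0.67, 0.675, 0.67, 0.665, 0.665, 0.665, 0.665, 0.655, 0.63, 0.595] x mid -0.001
scene 11 slope angle 0.562 pts [(np.float64(0.055), np.float64(0.1646)), (np.float64(0.061), np.float64(0.1678)), (np.float64(0.067), np.float64(0.169)), (np.float64(0.073), np.float64(0.1769)), (np.float64(0.079), np.float64(0.1802)), (np.float64(0.085), np.float64(0.1844)), (np.float64(0.091), np.float64(0.1886)), (np.float64(0.097), np.float64(0.195)), (np.float64(0.103), np.float64(0.1984)), (np.float64(0.109), np.float64(0.1984)), (np.float64(0.115), np.float64(0.1967))] ang by height [0.69, 0.675, 0.645, 0.67, 0.66, 0.655, 0.655, 0.665, 0.655, 0.63, 0.6] x mid 0.003
cutter top z handle [-0.0303 -0.0035  0.0589]
cone_a [0.7318 0.0529 0.068 ] [0.7321 0.0524 0.0685]
cone_b [ 0.3695 -0.0622  0.078 ] [ 0.3697 -0.062   0.0775]
pot [0.3841 0.1118 0.0915] [0.3909 0.0974 0.093 ]
wa [0.4895 0.163  0.0272] [0.4957 0.1482 0.0271]
wb [ 0.6864 -0.042   0.0271] [ 0.6868 -0.042   0.027 ]
tin [ 0.467  -0.0304  0.0467] [ 0.467  -0.0299  0.0466]
clap [ 0.7827 -0.0625  0.0413] [ 0.7823 -0.0623  0.041 ]
```

```bash
python3 - <<'E'
from h import *
p=optics.grab_frame('scene');w=cloud(p).reshape(-1,3);w0=np.load('scene0.npz')['w'].reshape(-1,3)
for n,c,h in(('pot',(.382,.105),.05),('wa',(.493,.163),.05)):
    for W in(w0,w):
        q=W[(abs(W[:,:2]-c)<h).all(1)&(W[:,2]>.015)&(W[:,2]<(.17 if n=='pot' else .05))];print(n,len(q),q.mean(0).round(4),q.min(0).round(3),q.max(0).round(3))
E
```

```text
pot 954 [0.3919 0.0989 0.077 ] [0.345 0.068 0.015] [0.421 0.14  0.158]
pot 955 [0.3922 0.0987 0.0769] [0.344 0.067 0.015] [0.421 0.141 0.157]
wa 394 [0.4974 0.1572 0.0264] [0.454 0.127 0.015] [0.529 0.198 0.046]
wa 390 [0.4971 0.1571 0.0266] [0.455 0.125 0.015] [0.527 0.197 0.048]
```

Nothing else has moved, the cutter is docked, and the handle is on.

```bash
python3 -c "
from station import ticket
print(ticket.sign_off())"
```

```text
the job is handed in; nothing more can be done
None
```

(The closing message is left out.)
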